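Pack the condiment caddy for the buffet

TASK

Pack the condiment caddy: take the four closed condiments (sugar jar, mustard jar, pepper mill, salt shaker) off the round board and set each gently upright on the floor of its own cell of the caddy, the widest condiment in the widest cell and so on down to the slimmest in the narrowest. Leave the two open empties, the jar without a lid and the shaker without a cap, standing where they are, knock nothing over, and do not shift the stack of plates.

Things in the scene. Friction and masses are not known exactly. Their poses are not given: they have to be found in the camera images.
- jar: Sugar jar: white ceramic cylinder with a wooden lid and a small wooden knob on it. 64 mm in diameter up to 76 mm height, lid 58 mm in diameter to 86 mm, knob 18 mm in diameter to 99 mm. About 0.34 kg. The widest of the four closed condiments. Origin: centre of its underside; z up along its axis.
- pot: Mustard jar: amber glass cylinder with a flat steel screw lid, 52 mm in diameter, glass up to 68 mm, lid (51 mm) to 82 mm height. About 0.26 kg. Second widest. Origin: centre of its underside; z up.
- mill: Pepper mill: turned brown wood, foot 42 mm in diameter, body 36 mm in diameter from 42 to 84 mm height, a rounded wooden head (39 mm) and a small steel button, 106 mm tall in all. About 0.16 kg. Third widest foot. Origin: centre of its underside; z up.
- shaker: Salt shaker: slim steel cylinder, 32 mm in diameter, closed by a slightly tapered steel cap with six dark holes, 84 mm tall (straight side up to 70 mm). About 0.12 kg. The slimmest. Origin: centre of its underside; z up.
- open_jar: Empty look-alike of the sugar jar: the same white ceramic cylinder, 64 mm in diameter, 76 mm tall, but without a lid: an open mouth on top. Stays where it is. Origin: centre of its underside; z up.
- open_shaker: Empty look-alike of the salt shaker: the same slim steel cylinder, 32 mm in diameter, 70 mm tall, but without a cap: an open mouth on top. Stays where it is. Origin: centre of its underside; z up.
- caddy: Low open grey tray, loose, 1.5 kg, any yaw, 102 (x) by 311 (y) mm, 35 high, steel floor 6 thick, walls 5 thick, thin grip bars to 15 mm out from both ends. Four cells in a row along y, all 92 mm long in x: from the -y end to the +y end 56, 66, 76 and 88 mm wide, centres at y = -122.5, -56.5, +19.5, +106.5 mm, x = 0. Origin: centre of its underside; z up.
- board: Round dark wooden serving board, fixed, 370 mm in diameter, 18 mm thick. The four condiments and the two empties stand on it in random order, about 12 cm from its centre. Origin: centre of its underside; top at 18 mm.
- plates: Bystander at the far side, between board and caddy: stack of white paper plates, 140 mm in diameter, 37 mm high, loose. Origin: centre of its underside.
Not all that is in view belongs to the job. What is shaped like the open_shaker but purple is not meant.

How it is judged:
By the outcome, as a careful person would: the job done as asked, in the order asked, and still so for the second after the job is handed in, with the robot touching nothing.
It also fails if it takes over 106 s, if anything falls off the work surface, if the arm or the gripper's body presses on something with over 40 N, if the wrist force passes 120 N, or if a joint passes its speed limit or range.

ROBOT

A 6-joint arm with a two-finger parallel gripper is mounted at the origin on the work surface. World frame = base frame: x ahead of the robot, y to its left, z up, the work surface at z = 0. Lengths are in m, angles in rad, forces in N, time in s.
With the tool pointing down it reaches from about 0.35 to 0.85 m from the base axis. Payload 8.1 kg.
Tool frame: the origin (TCP) lies on the centre line of the jaws, within the pads' length; the fingertips stand 19 mm ahead of it and the grasp point (between the pads) is the TCP (robot.tips_ahead is the distance from the TCP to the fingertips, in m); y points along the fingers, z is the direction in which the jaws open and shut, and the axes are right-handed (so a half turn about y gives the same grasp; the last joint's range is limited). The gripper opens to 93 mm and grips with 3 to 60 N. Pads are 15 mm wide; open, the fingers measure 128 mm over their backs; the gripper's body (75 mm by 188 mm) begins 65 mm behind the grasp point.
Start: joints at [-1.205, 0.13, 1.488, -0, 1.523, -0.085], TCP at [0.261, -0.54, 0.238] pointing down, gripper open.
Joint ranges: [-2.96, 2.96], [-0.89, 2.26], [0.02, 2.5], [-1.34, 4.48], [0, 2.73], [-2.66, 2.66]. Speed limits (rad/s): [2.39, 2.39, 2.79, 3.14, 3.14, 3.14].

INTERFACE

Orientations are given as a rotation vector (axis times angle).
In Python, from plant import robot, imaging, models gives the robot as it stands.
- The arm moves only by the tool carry_out, never from a script. Its argument "motion" is one flat list of numbers, 7 for each row, row after row: the shift along the tool's x, y, z in m, then the turn, a rotation vector about the tool's x, y, z in degrees, then the opening, from -1 (shut) to 1 (fully open). A call has exactly 5 rows; each row shifts and turns the pose as measured when the row begins, along the tool's axes as they then stand; what a row does not reach is not made up. A row lasts 1/10 s, in which the tool goes at most 50 mm and 8.59 degrees, less where a joint would pass 70% of its speed; a pose out of reach is approached as far as the arm can. A call is refused whole if a number of a shift passes 0.05 or a number of a turn 8.59, either way. A call with a gripper value outside its range is refused whole. The fingers move at their own pace and stop on an object; "squeeze" is the grip in N (left out, the last holds). Time passes only in rows, so rows that do not move let the fingers close, or fill a call up. It gives the time, the measured TCP pose, the force and the opening at its end, in the units of the state.
- robot.read_state(): the state, without advancing time (a new reading comes with each control period).
- imaging.read_camera(name): name is "scene" or "top"; returns the picture (384x512x3 uint8, blue, green, red); there is no depth.
- imaging.camera_model(name): a dict with "K" (3x3 intrinsics, pixels), "position" and "orientation" of the camera in the world. Camera axes: x right, y down, z forward; pixel columns grow to the right and rows downward; lengths in m; the calibration is good to about 2 mm. A picture is of the moment at which its call begins. camera_model takes no time and is no camera call.
- robot.close_job(): hands the job in, once; it reports no verdict.
Trained networks look in the newest picture that a camera, given by its name, has taken for a name from the list of things; names that differ only in an ending like _2 or _b are one class to them, and where a whole thing is asked for, a point or a joint stands for the part that bears it (a point fixed in the world has none). Each returns a list of dicts, best first, with "confidence" (0 to 1); they miss things now and then, are a little off and sometimes report something else, mostly with a low value. They report only what shows in the picture. A call takes as long as a camera call. They do not tell look-alikes from the thing itself.
- models.outline_of(camera, thing): "pixels" (384x512 bool, what is visible of it) and "pixel" ([column, row] in pixels, amid what is visible of it).
The state is a dict: "t": time; "q": joint angles; "dq": joint speeds; "joint_torque": joint torques, N m; "tool_pos": TCP position; "orientation": TCP orientation; "force": force on the tool from outside, world axes, zero at the start; "wrist_torque": the same for the moment, N m; "opening": finger opening in m.
Only numpy, scipy, OpenCV 4.12 (cv2) and the standard library are available. Lean on these libraries where they do the work, as an engineer would, in place of code of your own. Each camera call takes 0.05 s, during which the arm holds its last target.

## Working session

There is one attempt and no reset: what is moved stays moved. The work goes in short steps, Python scripts to look and compute and a tool call to move; the robot and the scene stay as the last step left them, time stands still between calls to the robot, and variables do not carry over. Pictures are saved under pics/ and viewed, and the job is handed in when it is done.

Besides the shell and the picture viewer there is one more tool, called after "Call:" by a JSON object that holds its "op" and its "data", one argument or row to a line. carry_out: Moves the arm, as the interface text tells. Its arguments: {"type":"object","properties":{"motion":{"type":"array","items":{"type":"number"}},"squeeze":{"type":"number"}},"required":["motion"]}

```bash
mkdir -p pics; ls; python3 - <<'E'
from plant import robot, imaging, models
import cv2, numpy as np
s=robot.read_state(); print({k:np.round(v,3).tolist() for k,v in s.items()})
for n in ("scene","top"):
    im=imaging.read_camera(n); cv2.imwrite(f"pics/{n}0.png",im)
    print(n,imaging.camera_model(n))
E
```

```text
pics
{'t': 0.0, 'q': [-1.205, 0.131, 1.489, -0.0, 1.523, -0.085], 'dq': [0.001, 0.001, -0.001, 0.001, 0.0, -0.001], 'joint_torque': [0.001, -55.984, -49.176, 0.077, 0.035, -0.0], 'tool_pos': [0.261, -0.54, 0.237], 'orientation': [-0.452, 1.973, -1.97], 'force': [-0.42, -0.814, -0.168], 'wrist_torque': [0.067, -0.043, -0.028], 'opening': 0.093}
scene {'K': array([[392.5628684 ,   0.        , 251.0199696 ],
       [  0.        , 392.5628684 , 191.89029225],
       [  0.        ,   0.        ,   1.        ]]), 'position': array([ 0.98313693, -0.55404696,  0.70622235]), 'orientation': array([-2.17352271, -0.84922217,  0.38637826])}
top {'K': array([[436.75950756,   0.        , 249.92133733],
       [  0.        , 436.75950756, 190.28073707],
       [  0.        ,   0.        ,   1.        ]]), 'position': array([ 0.33458102, -0.00667906,  1.11396707]), 'orientation': array([-2.11454956,  2.1603733 , -0.1648758 ])}
```

View pics/scene0.png

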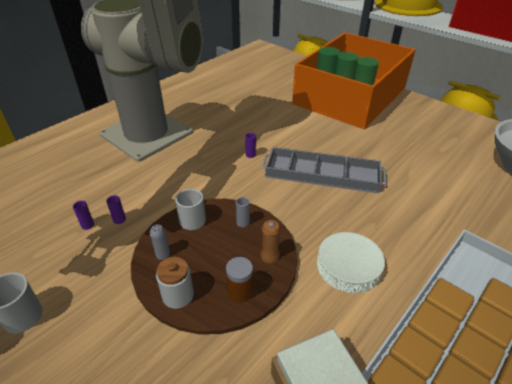

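View pics/top0.png

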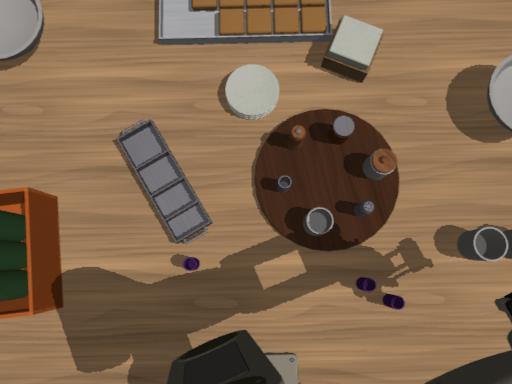

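The pictures show six items on the board. In the top view they are:
- closed jar (378,165)
- mustard pot (343,127)
- mill (298,133)
- capped shaker (366,208)
- open shaker (285,183)
- open jar (319,221)

The caddy is at about (165,180), the plates at (252,92), and the purple decoys lie off the board. Next I'll get the outlines and fit the poses.

```bash
python3 - <<'E'
from plant import robot, imaging, models
import cv2, numpy as np
out={}
for n in ("scene","top"):
    im=imaging.read_camera(n)
    for th in ["jar","pot","mill","shaker","open_jar","open_shaker","caddy","plates"]:
        r=models.outline_of(n,th)
        for i,d in enumerate(r):
            print(n,th,i,round(d['confidence'],2),np.round(d['pixel']).tolist(),d['pixels'].sum())
            out[f"{n}|{th}|{i}"]=d['pixels']
np.savez_compressed("masks.npz",**out)
print(robot.read_state()['t'])
E
```

```text
scene pot 0 0.65 [240.0, 276.0] 1052
scene mill 0 0.84 [269.0, 240.0] 689
scene shaker 0 0.63 [159.0, 243.0] 457
scene open_jar 0 0.6 [191.0, 206.0] 1003
scene open_jar 1 0.46 [243.0, 210.0] 385
scene open_shaker 0 0.77 [241.0, 210.0] 364
scene open_shaker 1 0.77 [116.0, 206.0] 403
scene open_shaker 2 0.6 [250.0, 143.0] 232
scene caddy 0 0.96 [325.0, 171.0] 3868
scene caddy 1 0.59 [191.0, 210.0] 1064
scene plates 0 0.61 [350.0, 260.0] 3294
top jar 0 0.8 [377.0, 165.0] 798
top pot 0 0.97 [341.0, 132.0] 536
top mill 0 0.75 [295.0, 137.0] 353
top shaker 0 0.65 [365.0, 207.0] 246
top open_jar 0 0.58 [320.0, 221.0] 704
top open_shaker 0 0.64 [392.0, 297.0] 254
top open_shaker 1 0.59 [189.0, 265.0] 172
top open_shaker 2 0.57 [364.0, 284.0] 233
top open_shaker 3 0.48 [284.0, 184.0] 187
top open_shaker 4 0.2 [340.0, 128.0] 503
top caddy 0 0.79 [166.0, 181.0] 5136
top plates 0 0.85 [248.0, 93.0] 2332
top plates 1 0.28 [283.0, 185.0] 178
1.0
```

```bash
cat > h.py <<'E'
import numpy as np, cv2
from scipy.spatial.transform import Rotation as R
from scipy.optimize import minimize
from plant import imaging
CM={n:imaging.camera_model(n) for n in("scene","top")}
def proj(n,P):
    c=CM[n]; p=(np.asarray(P)-c['position'])@R.from_rotvec(c['orientation']).as_matrix()
    p=p@c['K'].T; return p[:,:2]/p[:,2:]
SEG={'jar':[(0,76,32),(76,86,29),(86,99,9)],'pot':[(0,82,26)],'mill':[(0,42,21),(42,84,18),(84,98,19.5),(98,106,8)],
'shaker':[(0,70,16),(70,84,14)],'open_jar':[(0,76,32)],'open_shaker':[(0,70,16)],'plates':[(0,37,70)]}
def cyl(th,x,y,z0):
    a=np.linspace(0,2*np.pi,40,endpoint=False)
    for b,t,r in SEG[th]:
        yield np.concatenate([np.c_[x+r/1e3*np.cos(a),y+r/1e3*np.sin(a),0*a+z0+h/1e3] for h in(b,t)])
def cadhull(x,y,w,bars=True):
    P=[(sx*.051,sy*.1555,z) for sx in(-1,1) for sy in(-1,1) for z in(0,.035)]
    c,s=np.cos(w),np.sin(w); P=np.array(P)
    return np.c_[x+c*P[:,0]-s*P[:,1],y+s*P[:,0]+c*P[:,1],P[:,2]]
def mask(n,hulls,S=4):
    m=np.zeros((384*S,512*S),np.uint8)
    for H in hulls:
        q=cv2.convexHull(np.round((proj(n,H)+.5)*S-.5).astype(np.int32)); cv2.fillConvexPoly(m,q,1)
    return cv2.resize(m.astype(np.float32),(512,384),interpolation=cv2.INTER_AREA)
def ray(n,px,z):
    c=CM[n]; d=R.from_rotvec(c['orientation']).as_matrix()@np.linalg.solve(c['K'],[px[0],px[1],1.]); p=c['position']
    return (p+d*(z-p[2])/d[2])[:2]
def fit(th,masks,x0,z0=.018):
    f=(lambda v:cyl(th,v[0]/100,v[1]/100,z0)) if th!='caddy' else (lambda v:[cadhull(v[0]/100,v[1]/100,v[2]/10)])
    def cost(v):
        t=0
        for n,m in masks.items():
            k=mask(n,f(v)); t+=1-np.minimum(k,m).sum()/np.maximum(k,m).sum()
        return t/len(masks)
    x0=np.array(x0,float); best=None
    sim=np.vstack([x0]+[x0+1.0*np.eye(len(x0))[i] for i in range(len(x0))])
    r=minimize(cost,x0,method='Nelder-Mead',options=dict(initial_simplex=sim,xatol=.01,fatol=1e-4))
    return r.x,r.fun
E
python3 - <<'E'
from h import *
M=np.load("masks.npz")
g={'jar':[('top',0)],'pot':[('top',0),('scene',0)],'mill':[('top',0),('scene',0)],'shaker':[('top',0),('scene',0)],'open_jar':[('top',0),('scene',0)],'open_shaker':[('top',3),('scene',0)],'caddy':[('top',0),('scene',0)],'plates':[('top',0),('scene',0)]}
im={n:cv2.imread(f"pics/{n}0.png") for n in CM}
print(np.round(ray('top',(327,179),.018),3),'board')
for th,l in g.items():
    z0=0 if th in('caddy','plates') else .018
    ms={n:M[f"{n}|{th}|{i}"].astype(np.float32) for n,i in l}
    ys,xs=np.nonzero(ms['top']); p=ray('top',(xs.mean(),ys.mean()),z0+.02)*100
    x0=list(p)+([4.9] if th=='caddy' else [])
    for sub in ([ms,{'top':ms['top']},{'scene':ms['scene']}] if len(ms)>1 else [ms]):
        v,c=fit(th,sub,x0,z0); print(th,list(sub),np.round(v,2),round(c,3))
        if sub is ms: V=v
    for n in im:
        for H in (cyl(th,V[0]/100,V[1]/100,z0) if th!='caddy' else [cadhull(V[0]/100,V[1]/100,V[2]/10)]):
            cv2.polylines(im[n],[cv2.convexHull(np.round(proj(n,H)).astype(np.int32))],True,(0,255,0),1)
cv2.imwrite("pics/fit_top.png",cv2.resize(im['top'][60:300,100:440],None,fx=2.3,fy=2.3))
cv2.imwrite("pics/fit_scene.png",cv2.resize(im['scene'][120:330,110:400],None,fx=2.6,fy=2.6))
E
```

```text
[ 0.534 -0.201] board
jar ['top'] [ 55.94 -32.23] 0.04
pot ['top', 'scene'] [ 64.86 -23.19] 0.071
pot ['top'] [ 64.79 -23.15] 0.081
pot ['scene'] [ 64.88 -23.17] 0.06
mill ['top', 'scene'] [ 63.2  -11.93] 0.15
mill ['top'] [ 62.82 -11.92] 0.125
mill ['scene'] [ 63.49 -12.05] 0.138
shaker ['top', 'scene'] [ 45.22 -27.8 ] 0.096
shaker ['top'] [ 45.23 -27.77] 0.064
shaker ['scene'] [ 45.35 -27.89] 0.125
open_jar ['top', 'scene'] [ 42.25 -16.54] 0.047
open_jar ['top'] [ 42.28 -16.61] 0.037
open_jar ['scene'] [ 42.23 -16.45] 0.045
open_shaker ['top', 'scene'] [51.75 -8.64] 0.095
open_shaker ['top'] [51.69 -8.62] 0.101
open_shaker ['scene'] [51.85 -8.66] 0.079
caddy ['top', 'scene'] [54.06 21.66 20.95] 0.05
caddy ['top'] [53.97 21.6  20.92] 0.046
caddy ['scene'] [54.11 21.66 20.87] 0.053
plates ['top', 'scene'] [77.19 -1.36] 0.033
plates ['top'] [77.22 -1.42] 0.037
plates ['scene'] [77.23 -1.31] 0.024
```

```bash
python3 - <<'E'
from h import *
im=cv2.imread("pics/top0.png"); S=5;x0,y0=105,110
im=cv2.resize(im[y0:y0+135,x0:x0+120],None,fx=S,fy=S,interpolation=cv2.INTER_CUBIC)
x,y,w=.5406,.2166,2.095-np.pi
c,s=np.cos(w),np.sin(w)
for yc,wd in zip((-.1225,-.0565,.0195,.1065),(.056,.066,.076,.088)):
    for z,col in((.006,(0,0,255)),(.035,(0,255,0))):
        P=np.array([(a*.046,yc+b*wd/2) for a,b in((-1,-1),(1,-1),(1,1),(-1,1))])
        P=np.c_[x+c*P[:,0]-s*P[:,1],y+s*P[:,0]+c*P[:,1],[z]*4]
        cv2.polylines(im,[np.round((proj('top',P)-[x0,y0]+.5)*S).astype(np.int32)],True,col,1)
    print(yc,np.round([x-s*yc,y+c*yc],4))
cv2.imwrite("pics/cad.png",im[:600])
E
```

```text
-0.1225 [0.4345 0.1553]
-0.0565 [0.4917 0.1883]
0.0195 [0.5575 0.2264]
0.1065 [0.6328 0.2699]
```

View pics/cad.png

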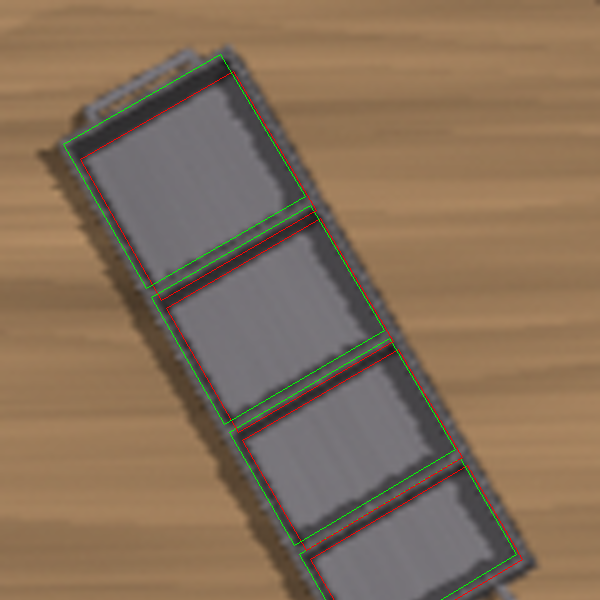

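View pics/fit_top.png

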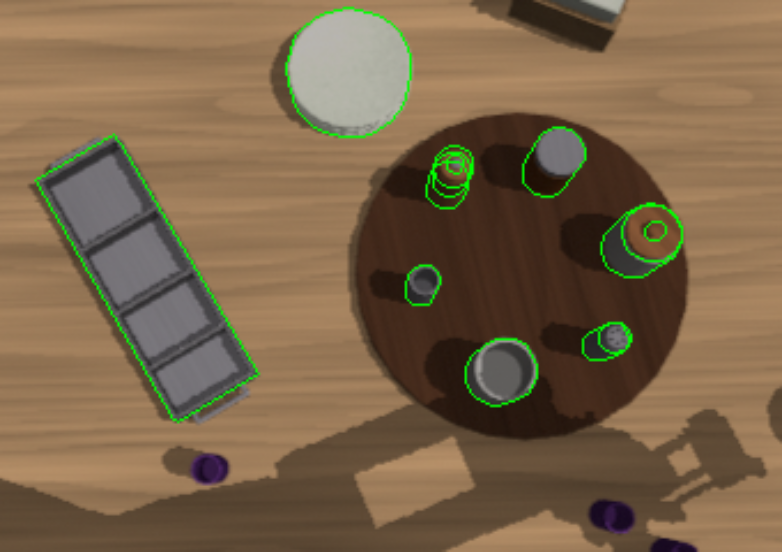

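View pics/fit_scene.png

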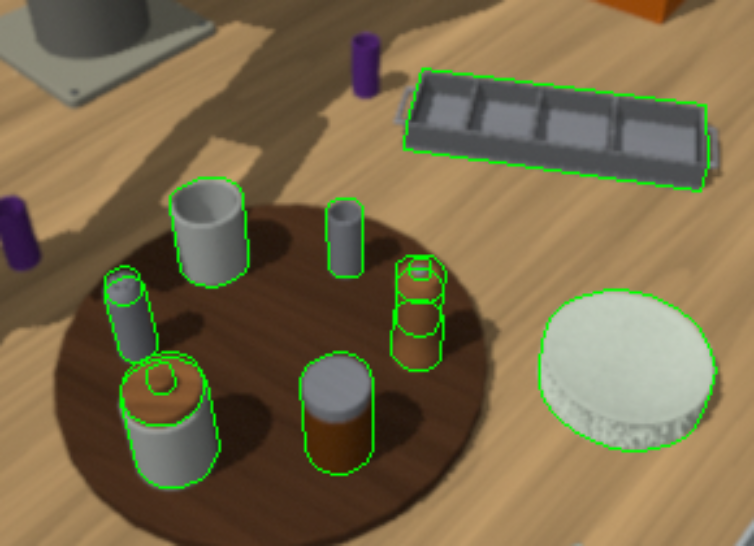

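```bash
cat > plan.py <<'E'
import sys
from h import *
from plant import robot
JAW=-60
def plan(t,ang=None,step=.045):
    s=robot.read_state(); p=np.array(s['tool_pos']); Q=R.from_rotvec(s['orientation']).as_matrix()
    print('t',round(s['t'],2),'pos',np.round(p,4),'q',np.round(s['q'],2),'F',np.round(s['force'],1),'open',round(s['opening'],4))
    print('tool axes: x',np.round(Q[:,0],3),'y',np.round(Q[:,1],3),'z',np.round(Q[:,2],3),'jaw deg',round(np.degrees(np.arctan2(Q[1,2],Q[0,2])),2))
    if t is None: return
    if ang is None: ang=JAW
    def tgt(a):
        z=np.array([np.cos(a),np.sin(a),0]); y=np.array([0,0,-1.]); return np.c_[np.cross(y,z),y,z]
    c=[tgt(np.radians(ang+k)) for k in(0,180)]
    T=min(c,key=lambda m:R.from_matrix(Q.T@m).magnitude())
    rv=R.from_matrix(Q.T@T).as_rotvec(); d=np.array(t)-p
    n=max(int(np.ceil(np.linalg.norm(d)/step)),int(np.ceil(np.degrees(np.abs(rv)).max()/8.4)),1)
    print('dist',np.round(d,4),'rot deg',np.round(np.degrees(rv),2),'rows',n)
    for i in range(n):
        Qi=Q@R.from_rotvec(rv*i/n).as_matrix()
        print(np.round(np.r_[Qi.T@d/n,np.degrees(rv)/n],4 if 0 else 3).tolist() if 0 else ', '.join(f'{v:.4f}' for v in Qi.T@d/n)+' | '+', '.join(f'{v:.1f}' for v in np.degrees(rv)/n))
if __name__=='__main__':
    a=[float(v) for v in sys.argv[1:]]
    plan(a[:3] if a else None, a[3] if len(a)>3 else None)
E
python3 plan.py .559 -.322 .22
```

```text
t 1.0 pos [ 0.2614 -0.5401  0.2376] q [-1.21  0.13  1.49 -0.    1.52 -0.09] F [0.3 1.1 0.7] open 0.0932
tool axes: x [-0.9   -0.436  0.   ] y [-0.  0. -1.] z [ 0.436 -0.9   -0.   ] jaw deg -64.17
dist [ 0.2976  0.2181 -0.0176] rot deg [ 0.   -4.17  0.  ] rows 9
-0.0403, 0.0020, -0.0074 | 0.0, -0.5, 0.0
-0.0404, 0.0020, -0.0071 | 0.0, -0.5, 0.0
-0.0404, 0.0020, -0.0067 | 0.0, -0.5, 0.0
-0.0405, 0.0020, -0.0064 | 0.0, -0.5, 0.0
-0.0405, 0.0020, -0.0061 | 0.0, -0.5, 0.0
-0.0406, 0.0020, -0.0058 | 0.0, -0.5, 0.0
-0.0406, 0.0020, -0.0054 | 0.0, -0.5, 0.0
-0.0407, 0.0020, -0.0051 | 0.0, -0.5, 0.0
-0.0407, 0.0020, -0.0048 | 0.0, -0.5, 0.0
```

Call:
{"op": "carry_out", "data": {
  "motion": [-0.04,0.002,-0.0074,0,-0.8,0,1,-0.04,0.002,-0.007,0,-0.8,0,1,-0.04,0.002,-0.0065,0,-0.8,0,1,-0.04,0.002,-0.006,0,-0.8,0,1,-0.04,0.002,-0.006,0,-0.8,0,1]
}}

```text
t: 1.5
tool_pos: [0.4246, -0.4193, 0.2276]
orientation: [-0.508, 1.931, -1.936]
force: [0.3, -1.0, 0.4]
opening: 0.093
```

```bash
python3 plan.py .559 -.322 .20
```

```text
t 1.5 pos [ 0.4246 -0.4193  0.2276] q [-0.86  0.12  1.51 -0.    1.5   0.19] F [ 0.3 -1.   0.4] open 0.093
tool axes: x [-0.871 -0.491  0.002] y [-0.    -0.003 -1.   ] z [ 0.491 -0.871  0.002] jaw deg -60.6
dist [ 0.1344  0.0973 -0.0276] rot deg [-0.12 -0.6   0.1 ] rows 4
-0.0412, 0.0068, -0.0047 | -0.0, -0.1, 0.0
-0.0412, 0.0069, -0.0046 | -0.0, -0.1, 0.0
-0.0412, 0.0069, -0.0045 | -0.0, -0.1, 0.0
-0.0413, 0.0069, -0.0044 | -0.0, -0.1, 0.0
```

Call:
{"op": "carry_out", "data": {
  "motion": [-0.0412,0.0068,-0.0046,0,-0.1,0,1,-0.0412,0.0068,-0.0046,0,-0.1,0,1,-0.0412,0.0068,-0.0046,0,-0.1,0,1,-0.041,0.0068,-0.0045,0,-0.1,0,1,0,0,0,0,0,0,1]
}}

```text
t: 2.0
tool_pos: [0.5672, -0.3138, 0.1995]
orientation: [-0.517, 1.922, -1.929]
force: [-0.9, 0.1, -1.1]
opening: 0.093
```

```bash
python3 plan.py .559 -.322 .073
```

```text
t 2.0 pos [ 0.5672 -0.3138  0.1995] q [-0.58  0.28  1.39 -0.    1.47  0.46] F [-0.9  0.1 -1.1] open 0.093
tool axes: x [-0.865 -0.501 -0.   ] y [ 0.002 -0.003 -1.   ] z [ 0.501 -0.865  0.003] jaw deg -59.91
dist [-0.0082 -0.0082 -0.1265] rot deg [-0.19  0.09 -0.01] rows 3
0.0037, 0.0422, 0.0008 | -0.1, 0.0, -0.0
0.0037, 0.0422, 0.0009 | -0.1, 0.0, -0.0
0.0037, 0.0422, 0.0009 | -0.1, 0.0, -0.0
```

Call:
{"op": "carry_out", "data": {
  "motion": [0.011,0.01,0.0026,-0.1,0,0,1,0,0.035,0,0,0,0,1,0,0.035,0,0,0,0,1,0,0.02,0,0,0,0,1,0,0.01,0,0,0,0,1]
}}

```text
t: 2.5
tool_pos: [0.5562, -0.3275, 0.0872]
orientation: [-0.515, 1.919, -1.932]
force: [-0.4, -0.2, 0.6]
opening: 0.0929
```

```bash
python3 plan.py .559 -.322 .073
```

```text
t 2.5 pos [ 0.5562 -0.3275  0.0872] q [-0.61  0.36  1.51 -0.    1.27  0.44] F [-0.4 -0.2  0.6] open 0.0929
tool axes: x [-0.866 -0.501 -0.   ] y [ 0.004 -0.006 -1.   ] z [ 0.501 -0.866  0.007] jaw deg -59.96
dist [ 0.0028  0.0055 -0.0142] rot deg [-0.4   0.04 -0.01] rows 1
-0.0052, 0.0142, -0.0035 | -0.4, 0.0, -0.0
```

Call:
{"op": "carry_out", "data": {
  "motion": [-0.005,0.008,-0.0035,-0.4,0,0,1,0,0.006,0,0,0,0,1,0,0,0,0,0,0,1,0,0,0,0,0,0,1,0,0,0,0,0,0,1]
}}

```text
t: 3.0
tool_pos: [0.5571, -0.3245, 0.0732]
orientation: [-0.514, 1.928, -1.929]
force: [0.5, -0.5, -0.3]
opening: 0.0929
```

```bash
python3 plan.py .559 -.322 .073
```

```text
t 3.0 pos [ 0.5571 -0.3245  0.0732] q [-0.61  0.38  1.51 -0.    1.26  0.44] F [ 0.5 -0.5 -0.3] open 0.0929
tool axes: x [-0.867 -0.498 -0.   ] y [ 0. -0. -1.] z [ 0.498 -0.867  0.   ] jaw deg -60.16
dist [ 0.0019  0.0025 -0.0002] rot deg [-0.   -0.16 -0.  ] rows 1
-0.0029, 0.0002, -0.0012 | -0.0, -0.2, -0.0
```

Aligned to about 3 mm, so I'll correct that and close.

Call:
{"op": "carry_out", "data": {
  "motion": [-0.003,0,-0.001,0,0,0,1,0,0,0,0,0,0,-1,0,0,0,0,0,0,-1,0,0,0,0,0,0,-1,0,0,0,0,0,0,-1],
  "squeeze": 25
}}

```text
t: 3.5
tool_pos: [0.5612, -0.3225, 0.076]
orientation: [-0.511, 1.923, -1.93]
force: [1.9, -2.5, 2.0]
opening: 0.0658
```

```bash
python3 plan.py .559 -.322 .22; python3 - <<'E'
from plant import imaging
import cv2
cv2.imwrite("pics/s1.png",imaging.read_camera("scene"))
E
```

```text
t 3.5 pos [ 0.5612 -0.3225  0.076 ] q [-0.6   0.37  1.5  -0.    1.26  0.45] F [ 1.9 -2.5  2. ] open 0.0658
tool axes: x [-0.867 -0.498 -0.002] y [ 0.004 -0.003 -1.   ] z [ 0.498 -0.867  0.004] jaw deg -60.1
dist [-0.0022  0.0005  0.144 ] rot deg [-0.24 -0.1  -0.11] rows 4
0.0003, -0.0360, -0.0002 | -0.1, -0.0, -0.0
0.0004, -0.0360, -0.0003 | -0.1, -0.0, -0.0
0.0004, -0.0360, -0.0003 | -0.1, -0.0, -0.0
0.0004, -0.0360, -0.0004 | -0.1, -0.0, -0.0
```

View pics/s1.png

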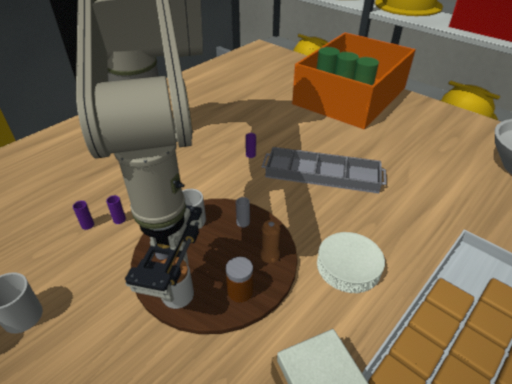

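The gripper is around the jar at about (178,285). The opening is 66 mm, so the fingers are still closing. I'll hold, then lift.

Call:
{"op": "carry_out", "data": {
  "motion": [0,0,0,0,0,0,-1,0,0,0,0,0,0,-1,0,0,0,0,0,0,-1,0,-0.01,0,0,0,0,-1,0,-0.02,0,0,0,0,-1],
  "squeeze": 25
}}

```text
t: 4.05
tool_pos: [0.5581, -0.3207, 0.1021]
orientation: [-0.518, 1.932, -1.926]
force: [0.7, -0.4, -4.3]
opening: 0.0631
```

```bash
python3 plan.py .559 -.322 .22
```

```text
t 4.05 pos [ 0.5581 -0.3207  0.1021] q [-0.6   0.35  1.49 -0.    1.31  0.45] F [ 0.7 -0.4 -4.3] open 0.0631
tool axes: x [-0.867 -0.498  0.002] y [-0.004  0.002 -1.   ] z [ 0.498 -0.867 -0.004] jaw deg -60.12
dist [ 0.0009 -0.0013  0.1179] rot deg [ 0.22 -0.12  0.11] rows 3
0.0000, -0.0393, 0.0004 | 0.1, -0.0, 0.0
0.0000, -0.0393, 0.0004 | 0.1, -0.0, 0.0
-0.0000, -0.0393, 0.0005 | 0.1, -0.0, 0.0
```

Call:
{"op": "carry_out", "data": {
  "motion": [0,-0.035,0,0,0,0,-1,0,-0.035,0,0,0,0,-1,0,-0.025,0,0,0,0,-1,0,-0.01,0,0,0,0,-1,0,0,0,0,0,0,-1]
}}

```text
t: 4.55
tool_pos: [0.5567, -0.3197, 0.2115]
orientation: [-0.521, 1.937, -1.924]
force: [1.5, 0.4, -3.6]
opening: 0.0634
```

```bash
python3 plan.py .633 .27 .21
```

```text
t 4.55 pos [ 0.5567 -0.3197  0.2115] q [-0.6   0.26  1.39 -0.    1.5   0.45] F [ 1.5  0.4 -3.6] open 0.0634
tool axes: x [-0.867 -0.498  0.004] y [-0.007  0.005 -1.   ] z [ 0.498 -0.867 -0.008] jaw deg -60.12
dist [ 0.0763  0.5897 -0.0015] rot deg [ 0.45 -0.12  0.22] rows 14
-0.0257, 0.0003, -0.0338 | 0.0, -0.0, 0.0
-0.0257, 0.0003, -0.0338 | 0.0, -0.0, 0.0
-0.0257, 0.0003, -0.0338 | 0.0, -0.0, 0.0
-0.0257, 0.0002, -0.0338 | 0.0, -0.0, 0.0
-0.0257, 0.0002, -0.0338 | 0.0, -0.0, 0.0
-0.0257, 0.0002, -0.0338 | 0.0, -0.0, 0.0
-0.0257, 0.0002, -0.0338 | 0.0, -0.0, 0.0
-0.0257, 0.0002, -0.0338 | 0.0, -0.0, 0.0
-0.0258, 0.0002, -0.0338 | 0.0, -0.0, 0.0
-0.0258, 0.0002, -0.0338 | 0.0, -0.0, 0.0
-0.0258, 0.0002, -0.0338 | 0.0, -0.0, 0.0
-0.0258, 0.0001, -0.0338 | 0.0, -0.0, 0.0
-0.0258, 0.0001, -0.0338 | 0.0, -0.0, 0.0
-0.0258, 0.0001, -0.0338 | 0.0, -0.0, 0.0
```

Call:
{"op": "carry_out", "data": {
  "motion": [-0.014,0,-0.018,0.3,0,0.2,-1,-0.0257,0,-0.0338,0,0,0,-1,-0.0257,0,-0.0338,0,0,0,-1,-0.0257,0,-0.0338,0,0,0,-1,-0.0257,0,-0.0338,0,0,0,-1]
}}

```text
t: 5.05
tool_pos: [0.5776, -0.1278, 0.2021]
orientation: [-0.518, 1.946, -1.931]
force: [1.6, 0.1, -3.8]
opening: 0.0634
```

Call:
{"op": "carry_out", "data": {
  "motion": [-0.0257,0,-0.0338,0,0,0,-1,-0.0257,0,-0.0338,0,0,0,-1,-0.0257,0,-0.0338,0,0,0,-1,-0.0257,0,-0.0338,0,0,0,-1,-0.0257,0,-0.0338,0,0,0,-1]
}}

```text
t: 5.55
tool_pos: [0.6011, 0.0915, 0.1909]
orientation: [-0.534, 1.957, -1.932]
force: [1.0, 0.8, -3.7]
opening: 0.0634
```

```bash
python3 plan.py .633 .27 .21
```

```text
t 5.55 pos [0.6011 0.0915 0.1909] q [0.06 0.2  1.49 0.01 1.47 1.12] F [ 1.   0.8 -3.7] open 0.0634
tool axes: x [-0.872 -0.489  0.022] y [-0.028  0.006 -1.   ] z [ 0.489 -0.872 -0.019] jaw deg -60.75
dist [0.0319 0.1785 0.0191] rot deg [ 1.09 -0.73  1.25] rows 5
-0.0229, -0.0038, -0.0281 | 0.2, -0.1, 0.3
-0.0230, -0.0038, -0.0280 | 0.2, -0.1, 0.3
-0.0231, -0.0038, -0.0279 | 0.2, -0.1, 0.3
-0.0232, -0.0038, -0.0279 | 0.2, -0.1, 0.3
-0.0233, -0.0038, -0.0278 | 0.2, -0.1, 0.3
```

Call:
{"op": "carry_out", "data": {
  "motion": [-0.024,-0.004,-0.03,0.3,0,0.4,-1,-0.024,-0.004,-0.03,0.3,0,0.4,-1,-0.024,-0.004,-0.03,0.2,0,0.3,-1,-0.018,-0.004,-0.022,0.2,0,0,-1,-0.01,-0.002,-0.012,0,0,0,-1]
}}

```text
t: 6.05
tool_pos: [0.6216, 0.2582, 0.1958]
orientation: [-0.531, 1.942, -1.938]
force: [-0.2, 0.0, -4.9]
opening: 0.0633
```

Call:
{"op": "carry_out", "data": {
  "motion": [0,0,0,0,0,0,-1,0,0,0,0,0,0,-1,0,0,0,0,0,0,-1,0,0,0,0,0,0,-1,0,0,0,0,0,0,-1]
}}

```text
t: 6.55
tool_pos: [0.6198, 0.2554, 0.1904]
orientation: [-0.539, 1.944, -1.943]
force: [0.5, 0.8, -3.7]
opening: 0.0633
```

```bash
python3 plan.py .633 .27 .21
```

```text
t 6.55 pos [0.6198 0.2554 0.1904] q [0.31 0.37 1.3  0.   1.5  1.37] F [ 0.5  0.8 -3.7] open 0.0633
tool axes: x [-0.87  -0.492  0.027] y [-0.027 -0.007 -1.   ] z [ 0.492 -0.871 -0.008] jaw deg -60.55
dist [0.0132 0.0146 0.0196] rot deg [ 0.45 -0.55  1.55] rows 1
-0.0181, -0.0200, -0.0064 | 0.4, -0.5, 1.5
```

Call:
{"op": "carry_out", "data": {
  "motion": [-0.007,0,-0.002,0.2,-0.3,0.6,-1,-0.007,0,-0.002,0.2,-0.2,0.6,-1,-0.004,0.005,-0.002,0.1,0,0.4,-1,0,0.015,0,0,0,0,-1,0,0.015,0,0,0,0,-1]
}}

```text
t: 7.05
tool_pos: [0.6362, 0.2699, 0.1567]
orientation: [-0.503, 1.924, -1.925]
force: [-0.9, 0.5, -4.5]
opening: 0.0634
```

```bash
python3 plan.py .633 .27 .11
```

```text
t 7.05 pos [0.6362 0.2699 0.1567] q [ 0.33  0.41  1.31 -0.    1.41  1.38] F [-0.9  0.5 -4.5] open 0.0634
tool axes: x [-0.867 -0.498 -0.01 ] y [ 0.01   0.002 -1.   ] z [ 0.498 -0.867  0.003] jaw deg -60.12
dist [-0.0032  0.0001 -0.0467] rot deg [-0.18 -0.12 -0.57] rows 2
0.0016, 0.0233, -0.0009 | -0.1, -0.1, -0.3
0.0015, 0.0233, -0.0009 | -0.1, -0.1, -0.3
```

Call:
{"op": "carry_out", "data": {
  "motion": [0.002,0.015,-0.001,-0.1,0,-0.3,-1,0.001,0.015,-0.001,-0.1,0,-0.2,-1,0,0.006,0,0,0,0,-1,0,0,0,0,0,0,-1,0,0,0,0,0,0,-1]
}}

```text
t: 7.55
tool_pos: [0.6283, 0.2689, 0.1098]
orientation: [-0.527, 1.932, -1.932]
force: [-0.2, -0.6, -4.4]
opening: 0.0632
```

```bash
python3 plan.py .633 .27 .066;  python3 - <<'E'
from plant import imaging
import cv2
for n in("scene","top"): cv2.imwrite(f"pics/{n}2.png",imaging.read_camera(n)[:, :])
E
```

```text
t 7.55 pos [0.6283 0.2689 0.1098] q [0.33 0.45 1.35 0.   1.36 1.38] F [-0.2 -0.6 -4.4] open 0.0632
tool axes: x [-0.867 -0.498  0.011] y [-0.011 -0.003 -1.   ] z [ 0.498 -0.867 -0.003] jaw deg -60.1
dist [ 0.0047  0.0011 -0.0438] rot deg [ 0.16 -0.1   0.61] rows 1
-0.0051, 0.0437, 0.0016 | 0.2, -0.1, 0.6
```

View pics/scene2.png

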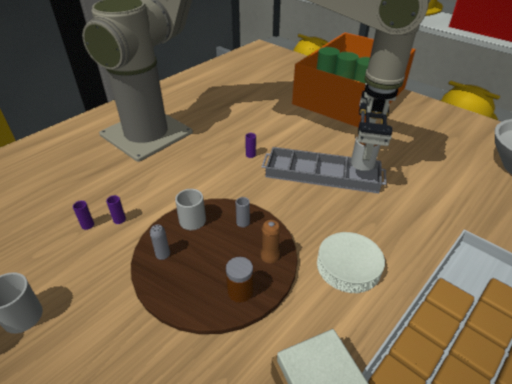

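The jar at (367,155) hangs over the widest cell at the far end. I'll lower it slowly.

Call:
{"op": "carry_out", "data": {
  "motion": [-0.003,0.01,0.001,0.1,0,0.3,-1,-0.002,0.01,0.0005,0.1,0,0.3,-1,0,0.006,0,0,0,0,-1,0,0.004,0,0,0,0,-1,0,0.003,0,0,0,0,-1]
}}

```text
t: 8.15
tool_pos: [0.636, 0.2709, 0.0776]
orientation: [-0.507, 1.925, -1.926]
force: [-0.6, 0.8, -4.9]
opening: 0.0631
```

```bash
python3 plan.py .633 .27 .063
```

```text
t 8.15 pos [0.636  0.2709 0.0776] q [ 0.33  0.48  1.36 -0.    1.29  1.38] F [-0.6  0.8 -4.9] open 0.0631
tool axes: x [-0.867 -0.498 -0.007] y [ 0.007  0.002 -1.   ] z [ 0.498 -0.867  0.002] jaw deg -60.11
dist [-0.003  -0.0009 -0.0146] rot deg [-0.12 -0.11 -0.39] rows 1
0.0032, 0.0146, -0.0008 | -0.1, -0.1, -0.4
```

Call:
{"op": "carry_out", "data": {
  "motion": [0.002,0.004,0,0,0,-0.2,-1,0,0.003,0,0,0,0,-1,0,0.002,0,0,0,0,-1,0,0.002,0,0,0,0,-1,0,0.0015,0,0,0,0,-1]
}}

```text
t: 8.65
tool_pos: [0.6342, 0.2698, 0.0642]
orientation: [-0.511, 1.926, -1.928]
force: [-5.0, -2.0, 7.2]
opening: 0.0633
```

```bash
python3 plan.py .633 .27 .063
```

```text
t 8.65 pos [0.6342 0.2698 0.0642] q [ 0.33  0.49  1.37 -0.    1.27  1.38] F [-5.  -2.   7.2] open 0.0633
tool axes: x [-0.867 -0.498 -0.003] y [ 0.003 -0.    -1.   ] z [ 0.498 -0.867  0.002] jaw deg -60.11
dist [-0.0012  0.0002 -0.0012] rot deg [-0.12 -0.11 -0.16] rows 1
0.0009, 0.0012, -0.0008 | -0.1, -0.1, -0.2
```

Contact: the force has changed sign and the wrist carries +7 N. I'll release to 76 mm.

Call:
{"op": "carry_out", "data": {
  "motion": [0,0,0,0,0,0,0.64,0,0,0,0,0,0,0.64,0,0,0,0,0,0,0.64,0,-0.01,0,0,0,0,0.64,0,-0.02,0,0,0,0,0.64]
}}

```text
t: 9.15
tool_pos: [0.634, 0.2698, 0.095]
orientation: [-0.511, 1.926, -1.928]
force: [0.1, -1.1, 0.0]
opening: 0.0762
```

```bash
python3 plan.py .633 .27 .2
```

```text
t 9.15 pos [0.634  0.2698 0.095 ] q [ 0.33  0.46  1.36 -0.    1.32  1.38] F [ 0.1 -1.1  0. ] open 0.0762
tool axes: x [-0.867 -0.498 -0.003] y [ 0.003 -0.001 -1.   ] z [ 0.498 -0.867  0.002] jaw deg -60.11
dist [-0.001   0.0002  0.105 ] rot deg [-0.12 -0.11 -0.14] rows 3
0.0002, -0.0350, -0.0002 | -0.0, -0.0, -0.0
0.0002, -0.0350, -0.0002 | -0.0, -0.0, -0.0
0.0002, -0.0350, -0.0002 | -0.0, -0.0, -0.0
```

Call:
{"op": "carry_out", "data": {
  "motion": [0,-0.035,0,0,0,0,0.64,0,-0.035,0,0,0,0,0.64,0,-0.03,0,0,0,0,0.64,0.01,-0.01,0.018,0,0,0,0.64,0.018,0,0.034,0,0,0,0.64]
}}

```text
t: 9.65
tool_pos: [0.6363, 0.2134, 0.2168]
orientation: [-0.507, 1.92, -1.92]
force: [0.7, -0.9, -0.3]
opening: 0.0763
```

Call:
{"op": "carry_out", "data": {
  "motion": [0.0198,0,0.037,0,0,0,0.64,0.0198,0,0.037,0,0,0,0.64,0.0198,0,0.037,0,0,0,0.64,0.0198,0,0.037,0,0,0,0.64,0.0198,0,0.037,0,0,0,0.64]
}}

```text
t: 10.15
tool_pos: [0.6427, -0.0078, 0.2182]
orientation: [-0.506, 1.915, -1.92]
force: [1.2, -0.2, -0.7]
opening: 0.0761
```

```bash
python3 plan.py .6486 -.2319 .19
```

```text
t 10.15 pos [ 0.6427 -0.0078  0.2182] q [-0.09  0.24  1.4   0.    1.49  0.95] F [ 1.2 -0.2 -0.7] open 0.0761
tool axes: x [-0.863 -0.505 -0.014] y [ 0.015  0.002 -1.   ] z [ 0.505 -0.863  0.006] jaw deg -59.65
dist [ 0.0059 -0.2241 -0.0282] rot deg [-0.35  0.35 -0.78] rows 6
0.0181, 0.0047, 0.0327 | -0.1, 0.1, -0.1
0.0180, 0.0047, 0.0327 | -0.1, 0.1, -0.1
0.0180, 0.0047, 0.0328 | -0.1, 0.1, -0.1
0.0180, 0.0047, 0.0328 | -0.1, 0.1, -0.1
0.0179, 0.0047, 0.0328 | -0.1, 0.1, -0.1
0.0179, 0.0047, 0.0328 | -0.1, 0.1, -0.1
```

Call:
{"op": "carry_out", "data": {
  "motion": [0.0185,0.004,0.034,0,0,-0.2,0.64,0.0185,0.004,0.034,0,0,-0.2,0.64,0.0185,0.004,0.034,0,0,-0.2,0.64,0.0185,0.004,0.034,0,0,-0.2,0.64,0.016,0.004,0.03,0,0,0,0.64]
}}

```text
t: 10.65
tool_pos: [0.6442, -0.2117, 0.1984]
orientation: [-0.518, 1.917, -1.934]
force: [0.5, -0.4, -0.7]
opening: 0.0763
```

Call:
{"op": "carry_out", "data": {
  "motion": [0.01,0,0.018,0,0,0,0.64,0.003,0,0.005,0,0,0,0.64,0,0,0,0,0,0,0.64,0,0,0,0,0,0,0.64,0,0,0,0,0,0,0.64]
}}

```text
t: 11.15
tool_pos: [0.6401, -0.2454, 0.1964]
orientation: [-0.516, 1.924, -1.938]
force: [-0.4, 0.0, -0.1]
opening: 0.0761
```

```bash
python3 plan.py .6486 -.2319 .073
```

```text
t 11.15 pos [ 0.6401 -0.2454  0.1964] q [-0.44  0.38  1.27 -0.01  1.49  0.62] F [-0.4  0.  -0.1] open 0.0761
tool axes: x [-0.869 -0.496  0.005] y [-0.001 -0.008 -1.   ] z [ 0.496 -0.869  0.006] jaw deg -60.29
dist [ 0.0085  0.0135 -0.1234] rot deg [-0.34 -0.29  0.29] rows 3
-0.0049, 0.0411, -0.0028 | -0.1, -0.1, 0.1
-0.0048, 0.0411, -0.0027 | -0.1, -0.1, 0.1
-0.0048, 0.0411, -0.0026 | -0.1, -0.1, 0.1
```

Call:
{"op": "carry_out", "data": {
  "motion": [-0.008,0.005,-0.004,-0.1,-0.1,0.1,0.64,-0.006,0.015,-0.003,-0.1,-0.1,0.1,0.64,0,0.025,0,0,0,0,0.64,0,0.01,0,0,0,0,0.64,0,0,0,0,0,0,0.64]
}}

```text
t: 11.65
tool_pos: [0.6512, -0.2253, 0.1378]
orientation: [-0.52, 1.922, -1.925]
force: [-0.1, -0.4, -0.3]
opening: 0.0761
```

```bash
python3 plan.py .6486 -.2319 .073
```

```text
t 11.65 pos [ 0.6512 -0.2253  0.1378] q [-0.41  0.43  1.32 -0.    1.39  0.64] F [-0.1 -0.4 -0.3] open 0.0761
tool axes: x [-0.863 -0.505 -0.   ] y [ 0.001 -0.002 -1.   ] z [ 0.505 -0.863  0.002] jaw deg -59.69
dist [-0.0026 -0.0066 -0.0648] rot deg [-0.11  0.31 -0.01] rows 2
0.0028, 0.0324, 0.0021 | -0.1, 0.2, -0.0
0.0028, 0.0324, 0.0022 | -0.1, 0.2, -0.0
```

Call:
{"op": "carry_out", "data": {
  "motion": [0.004,0.02,0.003,0,0.2,0,0.64,0,0.02,0,0,0,0,0.64,0,0.013,0,0,0,0,0.64,0,0.006,0,0,0,0,0.64,0,0,0,0,0,0,0.64]
}}

```text
t: 12.15
tool_pos: [0.6511, -0.2286, 0.0788]
orientation: [-0.517, 1.921, -1.926]
force: [0.1, 0.7, 0.7]
opening: 0.0763
```

```bash
python3 plan.py .6486 -.2319 .073
```

```text
t 12.15 pos [ 0.6511 -0.2286  0.0788] q [-0.41  0.48  1.36 -0.    1.29  0.63] F [0.1 0.7 0.7] open 0.0763
tool axes: x [-0.864 -0.503 -0.002] y [ 0.003 -0.002 -1.   ] z [ 0.503 -0.864  0.003] jaw deg -59.77
dist [-0.0025 -0.0033 -0.0058] rot deg [-0.19  0.23 -0.1 ] rows 1
0.0038, 0.0058, 0.0015 | -0.2, 0.2, -0.1
```

Call:
{"op": "carry_out", "data": {
  "motion": [0.004,0.005,0.0015,0,0.1,0,0.64,0,0,0,0,0,0,-1,0,0,0,0,0,0,-1,0,0,0,0,0,0,-1,0,0,0,0,0,0,-1],
  "squeeze": 25
}}

```text
t: 12.65
tool_pos: [0.6501, -0.2331, 0.0772]
orientation: [-0.511, 1.918, -1.929]
force: [-0.1, -0.3, -2.1]
opening: 0.0517
```

```bash
python3 plan.py
```

```text
t 12.65 pos [ 0.6501 -0.2331  0.0772] q [-0.42  0.48  1.37 -0.    1.29  0.63] F [-0.1 -0.3 -2.1] open 0.0517
tool axes: x [-0.865 -0.502 -0.005] y [ 0.008 -0.004 -1.   ] z [ 0.502 -0.865  0.007] jaw deg -59.88
```

Call:
{"op": "carry_out", "data": {
  "motion": [0,0,0,0,0,0,-1,0,0,0,0,0,0,-1,0,-0.01,0,0,0,0,-1,0,-0.025,0,0,0,0,-1,0,-0.035,0,0,0,0,-1]
}}

```text
t: 13.15
tool_pos: [0.6447, -0.2306, 0.1411]
orientation: [-0.524, 1.931, -1.924]
force: [-0.1, -0.3, -3.0]
opening: 0.0513
```

Call:
{"op": "carry_out", "data": {
  "motion": [0,-0.035,0,0,0,0,-1,0,-0.03,0,0,0,0,-1,0,-0.015,0,0,0,0,-1,0,0,0,0,0,0,-1,0,0,0,0,0,0,-1]
}}

```text
t: 13.65
tool_pos: [0.6465, -0.2311, 0.2309]
orientation: [-0.518, 1.924, -1.926]
force: [0.2, 0.8, -4.1]
opening: 0.0516
```

```bash
python3 plan.py .5575 .2264 .21
```

```text
t 13.65 pos [ 0.6465 -0.2311  0.2309] q [-0.42  0.37  1.22 -0.    1.55  0.63] F [ 0.2  0.8 -4.1] open 0.0516
tool axes: x [-0.865 -0.502 -0.   ] y [ 0.    -0.001 -1.   ] z [ 0.502 -0.865  0.001] jaw deg -59.87
dist [-0.089   0.4575 -0.0209] rot deg [-0.05  0.13 -0.  ] rows 11
-0.0139, 0.0019, -0.0400 | -0.0, 0.0, -0.0
-0.0139, 0.0019, -0.0400 | -0.0, 0.0, -0.0
-0.0139, 0.0019, -0.0400 | -0.0, 0.0, -0.0
-0.0139, 0.0019, -0.0400 | -0.0, 0.0, -0.0
-0.0138, 0.0019, -0.0400 | -0.0, 0.0, -0.0
-0.0138, 0.0019, -0.0401 | -0.0, 0.0, -0.0
-0.0138, 0.0019, -0.0401 | -0.0, 0.0, -0.0
-0.0138, 0.0019, -0.0401 | -0.0, 0.0, -0.0
-0.0138, 0.0019, -0.0401 | -0.0, 0.0, -0.0
-0.0138, 0.0019, -0.0401 | -0.0, 0.0, -0.0
-0.0138, 0.0019, -0.0401 | -0.0, 0.0, -0.0
```

Call:
{"op": "carry_out", "data": {
  "motion": [-0.007,0,-0.02,0,0,0,-1,-0.014,0,-0.04,0,0,0,-1,-0.014,0,-0.04,0,0,0,-1,-0.014,0,-0.04,0,0,0,-1,-0.014,0,-0.04,0,0,0,-1]
}}

```text
t: 14.15
tool_pos: [0.6052, -0.0435, 0.2177]
orientation: [-0.526, 1.942, -1.931]
force: [0.0, 0.6, -3.5]
opening: 0.0518
```

Call:
{"op": "carry_out", "data": {
  "motion": [-0.014,-0.001,-0.04,0,0,0,-1,-0.014,-0.001,-0.04,0,0,0,-1,-0.014,-0.001,-0.04,0,0,0,-1,-0.014,-0.001,-0.04,0,0,0,-1,-0.013,-0.001,-0.037,0,0,0,-1]
}}

```text
t: 14.65
tool_pos: [0.559, 0.1697, 0.2105]
orientation: [-0.545, 1.953, -1.934]
force: [1.8, -0.0, -2.7]
opening: 0.0514
```

```bash
python3 plan.py .5575 .2264 .19
```

```text
t 14.65 pos [0.559  0.1697 0.2105] q [0.2  0.13 1.54 0.01 1.51 1.26] F [ 1.8 -0.  -2.7] open 0.0514
tool axes: x [-0.869 -0.493  0.029] y [-0.034  0.001 -0.999] z [ 0.493 -0.87  -0.017] jaw deg -60.46
dist [-0.0015  0.0567 -0.0205] rot deg [ 1.   -0.45  1.66] rows 2
-0.0136, 0.0103, -0.0248 | 0.5, -0.2, 0.8
-0.0136, 0.0103, -0.0249 | 0.5, -0.2, 0.8
```

Call:
{"op": "carry_out", "data": {
  "motion": [-0.013,0.005,-0.022,0.3,-0.2,0.5,-1,-0.006,0.005,-0.01,0.2,0,0.5,-1,-0.002,0.005,-0.003,0.2,0,0.3,-1,0,0,0,0,0,0,-1,0,0,0,0,0,0,-1]
}}

```text
t: 15.15
tool_pos: [0.5537, 0.2145, 0.1857]
orientation: [-0.539, 1.937, -1.93]
force: [-0.3, -0.4, -3.6]
opening: 0.0513
```

```bash
python3 plan.py .5575 .2264 .115
```

```text
t 15.15 pos [0.5537 0.2145 0.1857] q [0.28 0.16 1.55 0.   1.45 1.33] F [-0.3 -0.4 -3.6] open 0.0513
tool axes: x [-0.865 -0.501  0.018] y [-0.02  -0.002 -1.   ] z [ 0.501 -0.865 -0.008] jaw deg -59.93
dist [ 0.0038  0.0119 -0.0707] rot deg [0.48 0.08 1.03] rows 2
-0.0053, 0.0353, -0.0039 | 0.2, 0.0, 0.5
-0.0049, 0.0353, -0.0040 | 0.2, 0.0, 0.5
```

Call:
{"op": "carry_out", "data": {
  "motion": [-0.007,0.008,-0.005,0.3,0,0.4,-1,-0.002,0.015,-0.002,0.1,0,0.3,-1,0,0.02,0,0,0,0,-1,0,0.012,0,0,0,0,-1,0,0,0,0,0,0,-1]
}}

```text
t: 15.65
tool_pos: [0.5609, 0.2216, 0.1286]
orientation: [-0.513, 1.93, -1.933]
force: [0.4, -0.2, -3.3]
opening: 0.0517
```

```bash
python3 plan.py .5575 .2264 .085
```

```text
t 15.65 pos [0.5609 0.2216 0.1286] q [ 0.29  0.21  1.6  -0.    1.33  1.35] F [ 0.4 -0.2 -3.3] open 0.0517
tool axes: x [-0.869 -0.495  0.002] y [-0.001 -0.002 -1.   ] z [ 0.495 -0.869  0.001] jaw deg -60.35
dist [-0.0034  0.0048 -0.0436] rot deg [-0.06 -0.35  0.11] rows 1
0.0005, 0.0436, -0.0059 | -0.1, -0.3, 0.1
```

Call:
{"op": "carry_out", "data": {
  "motion": [0,0.006,-0.005,0,-0.3,0,-1,0,0.014,0,0,0,0,-1,0,0.012,0,0,0,0,-1,0,0.006,0,0,0,0,-1,0,0.003,0,0,0,0,-1]
}}

```text
t: 16.15
tool_pos: [0.5598, 0.2262, 0.0864]
orientation: [-0.513, 1.926, -1.928]
force: [-0.6, -0.1, -3.3]
opening: 0.0518
```

```bash
python3 plan.py .5575 .2264 .065
```

```text
t 16.15 pos [0.5598 0.2262 0.0864] q [ 0.3   0.26  1.63 -0.    1.25  1.35] F [-0.6 -0.1 -3.3] open 0.0518
tool axes: x [-0.867 -0.499 -0.001] y [ 0.002 -0.001 -1.   ] z [ 0.499 -0.867  0.002] jaw deg -60.08
dist [-0.0023  0.0002 -0.0214] rot deg [-0.1  -0.08 -0.08] rows 1
0.0019, 0.0214, -0.0014 | -0.1, -0.1, -0.1
```

Call:
{"op": "carry_out", "data": {
  "motion": [0.001,0.008,-0.001,0,0,0,-1,0,0.005,0,0,0,0,-1,0,0.003,0,0,0,0,-1,0,0.002,0,0,0,0,-1,0,0.002,0,0,0,0,-1]
}}

```text
t: 16.65
tool_pos: [0.5587, 0.2267, 0.0651]
orientation: [-0.513, 1.925, -1.928]
force: [-6.8, 0.9, 18.8]
opening: 0.0516
```

```bash
python3 plan.py .5575 .2264 .065
```

```text
t 16.65 pos [0.5587 0.2267 0.0651] q [ 0.3   0.28  1.64 -0.    1.22  1.35] F [-6.8  0.9 18.8] open 0.0516
tool axes: x [-0.867 -0.499 -0.002] y [ 0.003 -0.001 -1.   ] z [ 0.499 -0.867  0.002] jaw deg -60.08
dist [-0.0012 -0.0003 -0.0001] rot deg [-0.11 -0.08 -0.1 ] rows 1
0.0012, 0.0001, -0.0003 | -0.1, -0.1, -0.1
```

Call:
{"op": "carry_out", "data": {
  "motion": [0,-0.0005,0,0,0,0,0.4,0,0,0,0,0,0,0.4,0,0,0,0,0,0,0.4,0,-0.01,0,0,0,0,0.4,0,-0.025,0,0,0,0,0.4]
}}

```text
t: 17.15
tool_pos: [0.5578, 0.2264, 0.1006]
orientation: [-0.515, 1.926, -1.929]
force: [0.8, -0.6, -1.0]
opening: 0.0647
```

Call:
{"op": "carry_out", "data": {
  "motion": [0,-0.035,0,0,0,0,0.4,0,-0.035,0,0,0,0,0.4,0,-0.03,0,0,0,0,0.4,0,-0.015,0,0,0,0,0.4,0,0,0,0,0,0,0.4]
}}

```text
t: 17.65
tool_pos: [0.5596, 0.2271, 0.2291]
orientation: [-0.504, 1.923, -1.925]
force: [0.0, -1.1, 0.4]
opening: 0.0651
```

```bash
python3 plan.py .632 -.1193 .20; python3 - <<'E'
from plant import imaging
import cv2
cv2.imwrite("pics/s3.png",imaging.read_camera("scene"))
E
```

```text
t 17.65 pos [0.5596 0.2271 0.2291] q [ 0.3   0.14  1.5  -0.    1.5   1.35] F [ 0.  -1.1  0.4] open 0.0651
tool axes: x [-0.867 -0.499 -0.009] y [ 0.01   0.001 -1.   ] z [ 0.499 -0.867  0.004] jaw deg -60.09
dist [ 0.0724 -0.3464 -0.0291] rot deg [-0.21 -0.09 -0.52] rows 8
0.0138, 0.0037, 0.0420 | -0.0, -0.0, -0.1
0.0138, 0.0037, 0.0420 | -0.0, -0.0, -0.1
0.0138, 0.0037, 0.0420 | -0.0, -0.0, -0.1
0.0138, 0.0037, 0.0420 | -0.0, -0.0, -0.1
0.0138, 0.0037, 0.0420 | -0.0, -0.0, -0.1
0.0138, 0.0036, 0.0420 | -0.0, -0.0, -0.1
0.0138, 0.0036, 0.0420 | -0.0, -0.0, -0.1
0.0138, 0.0036, 0.0420 | -0.0, -0.0, -0.1
```

View pics/s3.png

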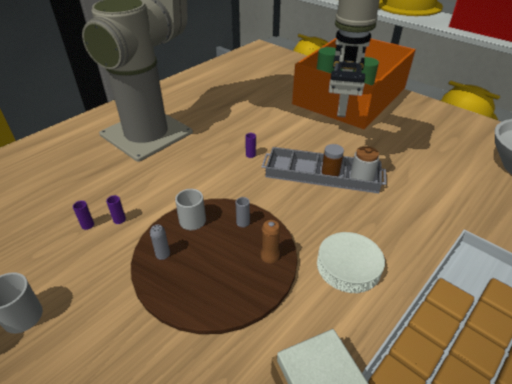

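Jar at (366,163) and pot at (332,160) are upright in their cells. The mill is next.

Call:
{"op": "carry_out", "data": {
  "motion": [0.008,0.003,0.022,0,0,-0.2,0.4,0.0138,0.003,0.042,0,0,-0.1,0.4,0.0138,0.003,0.042,0,0,-0.1,0.4,0.0138,0.003,0.042,0,0,-0.1,0.4,0.0138,0.003,0.042,0,0,0,0.4]
}}

```text
t: 18.2
tool_pos: [0.5974, 0.0309, 0.2074]
orientation: [-0.53, 1.923, -1.924]
force: [0.7, -0.1, 0.3]
opening: 0.0651
```

Call:
{"op": "carry_out", "data": {
  "motion": [0.0138,0.002,0.042,0,0,0,0.4,0.0138,0.002,0.042,0,0,0,0.4,0.0105,0.002,0.034,0,0,0,0.4,0.006,0,0.018,0,0,0,0.4,0,0,0,0,0,0,0.4]
}}

```text
t: 18.7
tool_pos: [0.6244, -0.1201, 0.1912]
orientation: [-0.537, 1.936, -1.928]
force: [-0.3, 0.3, 0.4]
opening: 0.0649
```

```bash
python3 plan.py .632 -.1193 .16
```

```text
t 18.7 pos [ 0.6244 -0.1201  0.1912] q [-0.27  0.27  1.42 -0.01  1.47  0.78] F [-0.3  0.3  0.4] open 0.0649
tool axes: x [-0.865 -0.502  0.015] y [-0.017 -0.001 -1.   ] z [ 0.502 -0.865 -0.008] jaw deg -59.87
dist [ 0.0076  0.0008 -0.0312] rot deg [0.47 0.14 0.88] rows 1
-0.0075, 0.0311, 0.0034 | 0.5, 0.1, 0.9
```

Call:
{"op": "carry_out", "data": {
  "motion": [-0.005,0.006,0.002,0.2,0,0.4,0.4,-0.001,0.012,0,0.1,0,0.2,0.4,0,0.01,0,0,0,0,0.4,0,0,0,0,0,0,0.4,0,0,0,0,0,0,0.4]
}}

```text
t: 19.2
tool_pos: [0.6284, -0.1139, 0.1563]
orientation: [-0.532, 1.933, -1.921]
force: [0.6, 0.5, 0.1]
opening: 0.0652
```

```bash
python3 plan.py .632 -.1193 .077; python3 - <<'E'
from plant import imaging
import cv2
for n in("scene","top"):cv2.imwrite(f"pics/{n}4.png",cv2.resize((imaging.read_camera(n)[180:290,200:340] if n=="scene" else imaging.read_camera(n)[80:200,230:380]),None,fx=5,fy=5))
E
```

```text
t 19.2 pos [ 0.6284 -0.1139  0.1563] q [-0.26  0.29  1.45  0.    1.41  0.78] F [0.6 0.5 0.1] open 0.0652
tool axes: x [-0.863 -0.505  0.008] y [-0.011  0.003 -1.   ] z [ 0.505 -0.863 -0.008] jaw deg -59.68
dist [ 0.0036 -0.0054 -0.0793] rot deg [0.47 0.32 0.44] rows 2
-0.0005, 0.0396, 0.0035 | 0.2, 0.2, 0.2
-0.0004, 0.0396, 0.0034 | 0.2, 0.2, 0.2
```

View pics/scene4.png

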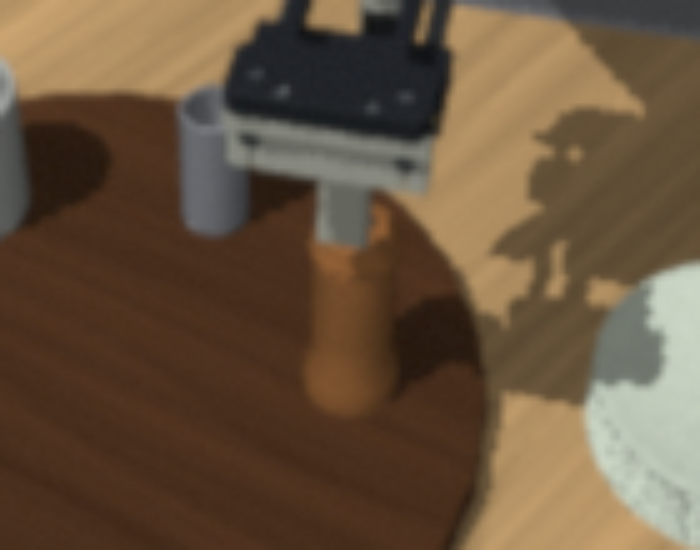

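Call:
{"op": "carry_out", "data": {
  "motion": [-0.0005,0,0.005,0.2,0.2,0.2,0.4,0,0,0.001,0,0,0,0.4,0,0,0,0,0,0,0.4,0,0.015,0,0,0,0,0.4,0,0.015,0,0,0,0,0.4]
}}

```text
t: 19.8
tool_pos: [0.6353, -0.1203, 0.1301]
orientation: [-0.514, 1.923, -1.926]
force: [-0.5, -0.2, -0.7]
opening: 0.0653
```

```bash
python3 plan.py .632 -.1193 .077
```

```text
t 19.8 pos [ 0.6353 -0.1203  0.1301] q [-0.27  0.32  1.47  0.    1.35  0.78] F [-0.5 -0.2 -0.7] open 0.0653
tool axes: x [-0.865 -0.501 -0.002] y [ 0.003 -0.001 -1.   ] z [ 0.501 -0.865  0.002] jaw deg -59.9
dist [-0.0033  0.001  -0.0531] rot deg [-0.13  0.1  -0.14] rows 2
0.0013, 0.0265, -0.0013 | -0.1, 0.0, -0.1
0.0012, 0.0265, -0.0013 | -0.1, 0.0, -0.1
```

View pics/top4.png

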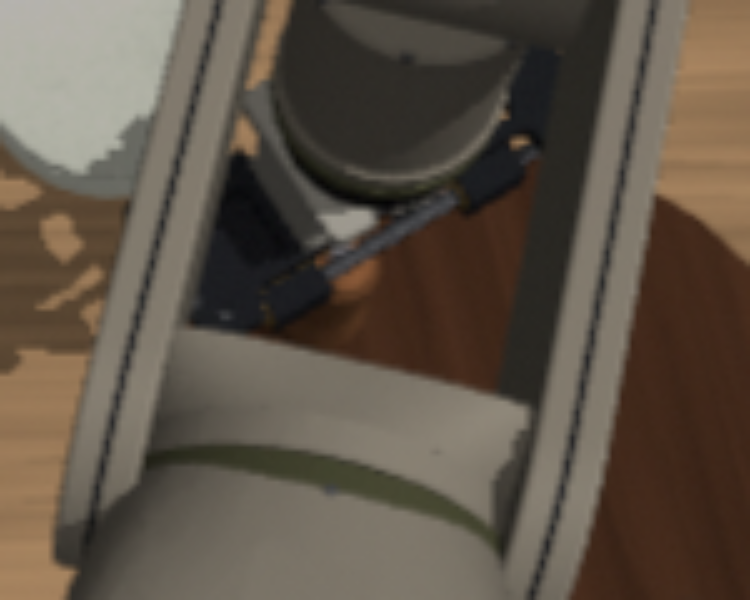

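Call:
{"op": "carry_out", "data": {
  "motion": [0.002,0.015,-0.001,0,0,0,0.4,0,0.013,0,0,0,0,0.4,0,0.01,0,0,0,0,0.4,0,0.005,0,0,0,0,0.4,0,0,0,0,0,0,0.4]
}}

```text
t: 20.3
tool_pos: [0.6289, -0.1194, 0.0764]
orientation: [-0.524, 1.931, -1.925]
force: [0.2, 0.1, -0.1]
opening: 0.0651
```

```bash
python3 plan.py .632 -.1193 .077
```

```text
t 20.3 pos [ 0.6289 -0.1194  0.0764] q [-0.27  0.37  1.51  0.    1.27  0.78] F [ 0.2  0.1 -0.1] open 0.0651
tool axes: x [-0.865 -0.501  0.004] y [-0.006  0.002 -1.   ] z [ 0.501 -0.865 -0.005] jaw deg -59.91
dist [0.0031 0.0001 0.0006] rot deg [0.27 0.09 0.25] rows 1
-0.0028, -0.0006, 0.0015 | 0.3, 0.1, 0.3
```

Call:
{"op": "carry_out", "data": {
  "motion": [-0.0025,-0.0005,0.001,0.2,0,0.2,0,0,0,0,0,0,0,-0.1,0,0,0,0,0,0,-1,0,0,0,0,0,0,-1,0,0,0,0,0,0,-1],
  "squeeze": 20
}}

```text
t: 20.8
tool_pos: [0.6335, -0.1194, 0.0794]
orientation: [-0.515, 1.924, -1.926]
force: [0.3, 0.8, -1.0]
opening: 0.0365
```

```bash
python3 plan.py .632 -.1193 .2
```

```text
t 20.8 pos [ 0.6335 -0.1194  0.0794] q [-0.27  0.37  1.51  0.    1.26  0.78] F [ 0.3  0.8 -1. ] open 0.0365
tool axes: x [-0.865 -0.501 -0.002] y [ 0.003 -0.001 -1.   ] z [ 0.501 -0.865  0.002] jaw deg -59.9
dist [-1.500e-03  1.000e-04  1.206e-01] rot deg [-0.11  0.1  -0.12] rows 3
0.0003, -0.0402, -0.0002 | -0.0, 0.0, -0.0
0.0004, -0.0402, -0.0002 | -0.0, 0.0, -0.0
0.0004, -0.0402, -0.0003 | -0.0, 0.0, -0.0
```

Call:
{"op": "carry_out", "data": {
  "motion": [0,0,0,0,0,0,-1,0,0,0,0,0,0,-1,0,-0.01,0,0,0,0,-1,0,-0.025,0,0,0,0,-1,0,-0.035,0,0,0,0,-1]
}}

```text
t: 21.3
tool_pos: [0.6289, -0.1182, 0.1452]
orientation: [-0.526, 1.934, -1.924]
force: [1.0, -0.3, -1.3]
opening: 0.0365
```

Call:
{"op": "carry_out", "data": {
  "motion": [0,-0.035,0,0,0,0,-1,0,-0.03,0,0,0,0,-1,0,-0.015,0,0,0,0,-1,0,0,0,0,0,0,-1,0,0,0,0,0,0,-1]
}}

```text
t: 21.8
tool_pos: [0.6316, -0.119, 0.2362]
orientation: [-0.518, 1.926, -1.926]
force: [-0.8, -0.5, -2.2]
opening: 0.0364
```

```bash
python3 plan.py .4917 .1883 .2
```

```text
t 21.8 pos [ 0.6316 -0.119   0.2362] q [-0.27  0.25  1.36  0.    1.53  0.78] F [-0.8 -0.5 -2.2] open 0.0364
tool axes: x [-0.865 -0.501 -0.   ] y [ 0.  0. -1.] z [ 0.501 -0.865 -0.   ] jaw deg -59.91
dist [-0.1399  0.3073 -0.0362] rot deg [ 0.01  0.09 -0.01] rows 8
-0.0041, 0.0045, -0.0420 | 0.0, 0.0, -0.0
-0.0041, 0.0045, -0.0420 | 0.0, 0.0, -0.0
-0.0041, 0.0045, -0.0420 | 0.0, 0.0, -0.0
-0.0041, 0.0045, -0.0420 | 0.0, 0.0, -0.0
-0.0041, 0.0045, -0.0420 | 0.0, 0.0, -0.0
-0.0041, 0.0045, -0.0420 | 0.0, 0.0, -0.0
-0.0041, 0.0045, -0.0420 | 0.0, 0.0, -0.0
-0.0041, 0.0045, -0.0420 | 0.0, 0.0, -0.0
```

Call:
{"op": "carry_out", "data": {
  "motion": [-0.002,0,-0.022,0,0,0,-1,-0.004,0.002,-0.042,0,0,0,-1,-0.004,0.002,-0.042,0,0,0,-1,-0.004,0.002,-0.042,0,0,0,-1,-0.004,0.002,-0.042,0,0,0,-1]
}}

```text
t: 22.3
tool_pos: [0.5466, 0.0547, 0.2165]
orientation: [-0.525, 1.94, -1.932]
force: [0.9, 0.8, -1.6]
opening: 0.037
```

Call:
{"op": "carry_out", "data": {
  "motion": [-0.004,0,-0.042,0.2,0,0.2,-1,-0.004,0,-0.04,0.2,0,0.2,-1,-0.003,0,-0.03,0.2,0,0.2,-1,-0.001,0,-0.015,0,0,0,-1,0,0,-0.005,0,0,0,-1]
}}

```text
t: 22.8
tool_pos: [0.4804, 0.1828, 0.2042]
orientation: [-0.535, 1.934, -1.936]
force: [-0.5, 0.1, -1.4]
opening: 0.0368
```

```bash
python3 plan.py .4917 .1883 .13
```

```text
t 22.8 pos [0.4804 0.1828 0.2042] q [ 0.26 -0.07  1.75 -0.    1.48  1.31] F [-0.5  0.1 -1.4] open 0.0368
tool axes: x [-0.867 -0.498  0.018] y [-0.018 -0.006 -1.   ] z [ 0.498 -0.867 -0.004] jaw deg -60.13
dist [ 0.0113  0.0055 -0.0742] rot deg [ 0.22 -0.13  1.05] rows 2
-0.0069, 0.0370, 0.0006 | 0.1, -0.1, 0.5
-0.0066, 0.0370, 0.0005 | 0.1, -0.1, 0.5
```

Call:
{"op": "carry_out", "data": {
  "motion": [-0.007,0.003,0.001,0.1,0,0.4,-1,-0.004,0.01,0,0,0,0.3,-1,0,0.02,0,0,0,0,-1,0,0.02,0,0,0,0,-1,0,0.006,0,0,0,0,-1]
}}

```text
t: 23.3
tool_pos: [0.4918, 0.1844, 0.1381]
orientation: [-0.521, 1.932, -1.933]
force: [-0.7, -0.1, -1.0]
opening: 0.0368
```

```bash
python3 plan.py .4917 .1883 .09
```

```text
t 23.3 pos [0.4918 0.1844 0.1381] q [ 0.26  0.01  1.8  -0.    1.34  1.31] F [-0.7 -0.1 -1. ] open 0.0368
tool axes: x [-0.868 -0.496  0.008] y [-0.008 -0.003 -1.   ] z [ 0.496 -0.868 -0.002] jaw deg -60.28
dist [-0.0001  0.0039 -0.0481] rot deg [ 0.09 -0.28  0.45] rows 2
-0.0011, 0.0241, -0.0017 | 0.0, -0.1, 0.2
-0.0010, 0.0241, -0.0017 | 0.0, -0.1, 0.2
```

Call:
{"op": "carry_out", "data": {
  "motion": [-0.001,0.012,-0.003,0,-0.2,0.3,-1,0,0.014,0,0,0,0,-1,0,0.01,0,0,0,0,-1,0,0.005,0,0,0,0,-1,0,0.003,0,0,0,0,-1]
}}

```text
t: 23.8
tool_pos: [0.4922, 0.1843, 0.0897]
orientation: [-0.517, 1.933, -1.932]
force: [0.2, 0.7, -0.8]
opening: 0.0365
```

```bash
python3 plan.py .4917 .1883 .067
```

```text
t 23.8 pos [0.4922 0.1843 0.0897] q [0.26 0.06 1.84 0.   1.24 1.31] F [ 0.2  0.7 -0.8] open 0.0365
tool axes: x [-0.869 -0.495  0.005] y [-0.005 -0.001 -1.   ] z [ 0.495 -0.869 -0.001] jaw deg -60.34
dist [-0.0005  0.004  -0.0227] rot deg [ 0.09 -0.34  0.28] rows 1
-0.0017, 0.0227, -0.0037 | 0.1, -0.3, 0.3
```

Call:
{"op": "carry_out", "data": {
  "motion": [-0.001,0.008,-0.003,0,-0.2,0.2,-1,0,0.005,0,0,0,0,-1,0,0.003,0,0,0,0,-1,0,0.0015,0,0,0,0,-1,0,0.0015,0,0,0,0,-1]
}}

```text
t: 24.3
tool_pos: [0.4925, 0.1881, 0.0703]
orientation: [-0.514, 1.929, -1.927]
force: [-0.3, 0.2, -1.0]
opening: 0.0367
```

```bash
python3 plan.py .4917 .1883 .067
```

```text
t 24.3 pos [0.4925 0.1881 0.0703] q [0.27 0.08 1.86 0.   1.2  1.32] F [-0.3  0.2 -1. ] open 0.0367
tool axes: x [-0.867 -0.498 -0.001] y [ 0.     0.001 -1.   ] z [ 0.498 -0.867 -0.001] jaw deg -60.11
dist [-0.0008  0.0002 -0.0033] rot deg [ 0.05 -0.11 -0.06] rows 1
0.0005, 0.0033, -0.0006 | 0.1, -0.1, -0.1
```

Call:
{"op": "carry_out", "data": {
  "motion": [0,0.0015,0,0,0,0,-1,0,0.0012,0,0,0,0,-1,0,0.0012,0,0,0,0,-1,0,0,0,0,0,0,-1,0,0,0,0,0,0,-1]
}}

```text
t: 24.8
tool_pos: [0.4932, 0.1882, 0.067]
orientation: [-0.512, 1.928, -1.926]
force: [0.4, 0.7, -0.4]
opening: 0.0367
```

Call:
{"op": "carry_out", "data": {
  "motion": [0,0.0012,0,0,0,0,-1,0,0.001,0,0,0,0,-1,0,0,0,0,0,0,-1,0,0,0,0,0,0,-1,0,0,0,0,0,0,-1]
}}

```text
t: 25.3
tool_pos: [0.4951, 0.1888, 0.0671]
orientation: [-0.508, 1.927, -1.924]
force: [0.0, -0.1, -1.0]
opening: 0.0366
```

Call:
{"op": "carry_out", "data": {
  "motion": [0.001,0.0015,0,0,0,0,-1,0,0.0015,0,0,0,0,-1,0,0.0015,0,0,0,0,-1,0,0.0015,0,0,0,0,-1,0,0.001,0,0,0,0,-1]
}}

```text
t: 25.8
tool_pos: [0.4996, 0.1905, 0.0673]
orientation: [-0.494, 1.924, -1.918]
force: [-1.9, 1.6, 5.4]
opening: 0.0368
```

```bash
python3 plan.py .4917 .1883 .067
```

```text
t 25.8 pos [0.4996 0.1905 0.0673] q [0.27 0.09 1.86 0.   1.18 1.31] F [-1.9  1.6  5.4] open 0.0368
tool axes: x [-0.867 -0.498 -0.019] y [ 0.017  0.007 -1.   ] z [ 0.498 -0.867  0.002] jaw deg -60.11
dist [-0.0079 -0.0022 -0.0003] rot deg [-0.12 -0.11 -1.07] rows 1
0.0080, 0.0002, -0.0020 | -0.1, -0.1, -1.1
```

Contact at z ≈ 0.067, but the tool drifted 8 mm and tilted 1°. I'll ease up slightly, straighten and recentre before releasing.

Call:
{"op": "carry_out", "data": {
  "motion": [0.001,-0.004,0,0,0,-0.5,-1,0.005,-0.003,-0.001,0,0,-0.5,-1,0.001,0,0,0,0,0,-1,0,0,0,0,0,0,-1,0,0,0,0,0,0,-1]
}}

```text
t: 26.3
tool_pos: [0.4916, 0.1873, 0.074]
orientation: [-0.516, 1.926, -1.931]
force: [-0.0, -0.4, -1.1]
opening: 0.0368
```

```bash
python3 plan.py .4917 .1883 .067
```

```text
t 26.3 pos [0.4916 0.1873 0.074 ] q [ 0.27  0.08  1.86 -0.    1.21  1.32] F [-0.  -0.4 -1.1] open 0.0368
tool axes: x [-0.867 -0.498  0.002] y [-0.001 -0.003 -1.   ] z [ 0.498 -0.867  0.002] jaw deg -60.1
dist [ 0.0001  0.001  -0.007 ] rot deg [-0.11 -0.1   0.1 ] rows 1
-0.0006, 0.0070, -0.0008 | -0.1, -0.1, 0.1
```

Call:
{"op": "carry_out", "data": {
  "motion": [0,0.003,0,0,0,0,-1,0,0.003,0,0,0,0,-1,0,0.002,0,0,0,0,-1,0,0.001,0,0,0,0,-1,0,0,0,0,0,0,-1]
}}

```text
t: 26.8
tool_pos: [0.4942, 0.1881, 0.0675]
orientation: [-0.51, 1.924, -1.929]
force: [-0.3, 0.1, -1.3]
opening: 0.0369
```

```bash
python3 plan.py .4917 .1883 .067
```

```text
t 26.8 pos [0.4942 0.1881 0.0675] q [ 0.27  0.09  1.86 -0.    1.19  1.32] F [-0.3  0.1 -1.3] open 0.0369
tool axes: x [-0.867 -0.498 -0.004] y [ 0.005 -0.001 -1.   ] z [ 0.498 -0.867  0.003] jaw deg -60.11
dist [-0.0025  0.0002 -0.0005] rot deg [-0.18 -0.11 -0.2 ] rows 1
0.0021, 0.0005, -0.0015 | -0.2, -0.1, -0.2
```

Call:
{"op": "carry_out", "data": {
  "motion": [0.001,0.0015,0,0,0,-0.2,-1,0,0,0,0,0,0,0.2,0,0,0,0,0,0,0.2,0,0,0,0,0,0,0.2,0,-0.008,0,0,0,0,0.2]
}}

```text
t: 27.3
tool_pos: [0.4926, 0.1871, 0.0727]
orientation: [-0.516, 1.925, -1.932]
force: [0.2, 0.7, -0.1]
opening: 0.0555
```

```bash
python3 plan.py .4917 .1883 .067;python3 - <<'E'
from plant import imaging
import cv2
cv2.imwrite("pics/s5.png",cv2.resize(imaging.read_camera("scene")[100:250,220:410],None,fx=4,fy=4))
E
```

```text
t 27.3 pos [0.4926 0.1871 0.0727] q [ 0.27  0.08  1.85 -0.    1.21  1.32] F [ 0.2  0.7 -0.1] open 0.0555
tool axes: x [-0.867 -0.498  0.002] y [-0.001 -0.004 -1.   ] z [ 0.498 -0.867  0.003] jaw deg -60.11
dist [-0.0009  0.0012 -0.0057] rot deg [-0.17 -0.12  0.13] rows 1
0.0001, 0.0057, -0.0015 | -0.2, -0.1, 0.1
```

View pics/s5.png

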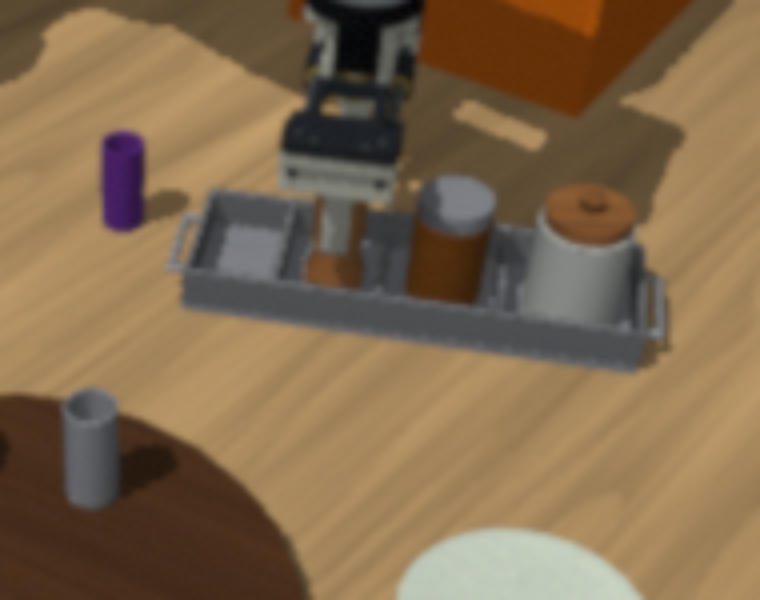

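The mill is released and upright in the third cell. Up and over to the shaker.

Call:
{"op": "carry_out", "data": {
  "motion": [0,-0.03,0,0,0,0,0.2,0,-0.04,0,0,0,0,0.2,0,-0.04,0,0,0,0,0.2,0,-0.03,0,0,0,0,0.2,0.01,-0.005,0.014,0,0,0,0.2]
}}

```text
t: 27.85
tool_pos: [0.4903, 0.1714, 0.2254]
orientation: [-0.518, 1.925, -1.931]
force: [-0.2, 0.1, 0.5]
opening: 0.0556
```

Call:
{"op": "carry_out", "data": {
  "motion": [0.022,0,0.032,0,0,0,0.2,0.024,0,0.035,0,0,0,0.2,0.024,0,0.035,0,0,0,0.2,0.024,0,0.035,0,0,0,0.2,0.024,0,0.035,0,0,0,0.2]
}}

```text
t: 28.35
tool_pos: [0.4758, -0.0394, 0.2323]
orientation: [-0.513, 1.914, -1.923]
force: [1.7, -0.3, -0.4]
opening: 0.0558
```

```bash
python3 plan.py .4525 -.278 .19
```

```text
t 28.35 pos [ 0.4758 -0.0394  0.2323] q [-0.19 -0.22  1.83  0.    1.51  0.85] F [ 1.7 -0.3 -0.4] open 0.0558
tool axes: x [-0.862 -0.507 -0.008] y [ 0.01  -0.002 -1.   ] z [ 0.507 -0.862  0.007] jaw deg -59.55
dist [-0.0233 -0.2386 -0.0423] rot deg [-0.39  0.45 -0.45] rows 6
0.0236, 0.0071, 0.0323 | -0.1, 0.1, -0.1
0.0235, 0.0071, 0.0323 | -0.1, 0.1, -0.1
0.0235, 0.0071, 0.0323 | -0.1, 0.1, -0.1
0.0234, 0.0071, 0.0324 | -0.1, 0.1, -0.1
0.0233, 0.0071, 0.0324 | -0.1, 0.1, -0.1
0.0233, 0.0071, 0.0325 | -0.1, 0.1, -0.1
```

Call:
{"op": "carry_out", "data": {
  "motion": [0.024,0.005,0.033,0,0.1,-0.1,0.2,0.024,0.005,0.033,0,0.1,-0.1,0.2,0.024,0.005,0.033,0,0,-0.1,0.2,0.024,0.005,0.033,0,0,0,0.2,0.019,0.004,0.026,0,0,0,0.2]
}}

```text
t: 28.85
tool_pos: [0.4552, -0.2435, 0.2125]
orientation: [-0.508, 1.91, -1.932]
force: [0.3, 0.6, -0.4]
opening: 0.0558
```

Call:
{"op": "carry_out", "data": {
  "motion": [0.01,0,0.014,0,0,0,0.2,0.003,0,0.004,0,0,0,0.2,0,0,0,0,0,0,0.2,0,0,0,0,0,0,0.2,0,0,0,0,0,0,0.2]
}}

```text
t: 29.35
tool_pos: [0.4519, -0.2687, 0.2132]
orientation: [-0.504, 1.913, -1.935]
force: [-0.3, -0.3, -0.2]
opening: 0.0556
```

```bash
python3 plan.py .4525 -.278 .14
```

```text
t 29.35 pos [ 0.4519 -0.2687  0.2132] q [-0.63 -0.07  1.74  0.    1.46  0.41] F [-0.3 -0.3 -0.2] open 0.0556
tool axes: x [-0.867 -0.499 -0.007] y [ 0.013 -0.008 -1.   ] z [ 0.499 -0.867  0.013] jaw deg -60.07
dist [ 0.0006 -0.0093 -0.0732] rot deg [-0.76 -0.07 -0.4 ] rows 2
0.0023, 0.0366, 0.0037 | -0.4, -0.0, -0.2
0.0022, 0.0366, 0.0039 | -0.4, -0.0, -0.2
```

Call:
{"op": "carry_out", "data": {
  "motion": [0.003,0.008,0.005,-0.4,0,-0.2,0.2,0,0.02,0.001,-0.2,0,-0.1,0.2,0,0.02,0,0,0,0,0.2,0,0.015,0,0,0,0,0.2,0,0,0,0,0,0,0.2]
}}

```text
t: 29.85
tool_pos: [0.4544, -0.2734, 0.1478]
orientation: [-0.517, 1.92, -1.925]
force: [-0.5, -0.2, 0.7]
opening: 0.0559
```

```bash
python3 plan.py .4525 -.278 .071
```

```text
t 29.85 pos [ 0.4544 -0.2734  0.1478] q [-0.64 -0.    1.79  0.    1.35  0.4 ] F [-0.5 -0.2  0.7] open 0.0559
tool axes: x [-0.864 -0.504 -0.002] y [ 0.003 -0.002 -1.   ] z [ 0.504 -0.864  0.003] jaw deg -59.72
dist [-0.0019 -0.0046 -0.0768] rot deg [-0.19  0.28 -0.12] rows 2
0.0021, 0.0384, 0.0014 | -0.1, 0.1, -0.1
0.0020, 0.0384, 0.0015 | -0.1, 0.1, -0.1
```

Call:
{"op": "carry_out", "data": {
  "motion": [0.0035,0.01,0.003,-0.1,0.2,0,0.2,0,0.02,0,0,0,0,0.2,0,0.02,0,0,0,0,0.2,0,0.014,0,0,0,0,0.2,0,0.006,0,0,0,0,0.2]
}}

```text
t: 30.35
tool_pos: [0.4553, -0.2796, 0.0775]
orientation: [-0.513, 1.918, -1.928]
force: [-0.3, -0.1, -0.4]
opening: 0.0555
```

```bash
python3 plan.py .4525 -.278 .071
```

```text
t 30.35 pos [ 0.4553 -0.2796  0.0775] q [-0.65  0.09  1.84  0.    1.21  0.4 ] F [-0.3 -0.1 -0.4] open 0.0555
tool axes: x [-0.864 -0.503 -0.004] y [ 0.006 -0.003 -1.   ] z [ 0.503 -0.865  0.006] jaw deg -59.83
dist [-0.0028  0.0016 -0.0065] rot deg [-0.36  0.17 -0.22] rows 1
0.0017, 0.0065, -0.0028 | -0.4, 0.2, -0.2
```

Call:
{"op": "carry_out", "data": {
  "motion": [0.001,0.002,-0.002,-0.2,0.1,-0.2,0.2,0,0,0,0,0,0,-0.1,0,0,0,0,0,0,-1,0,0,0,0,0,0,-1,0,0,0,0,0,0,-1],
  "squeeze": 18
}}

```text
t: 30.85
tool_pos: [0.4543, -0.2791, 0.0773]
orientation: [-0.515, 1.921, -1.929]
force: [0.2, -0.2, -0.8]
opening: 0.0307
```

```bash
python3 plan.py .4525 -.278 .071
```

```text
t 30.85 pos [ 0.4543 -0.2791  0.0773] q [-0.65  0.09  1.84 -0.    1.21  0.4 ] F [ 0.2 -0.2 -0.8] open 0.0307
tool axes: x [-0.865 -0.501 -0.001] y [ 0.003 -0.003 -1.   ] z [ 0.501 -0.865  0.004] jaw deg -59.94
dist [-0.0018  0.0011 -0.0063] rot deg [-0.26  0.06 -0.06] rows 1
0.0010, 0.0062, -0.0019 | -0.3, 0.1, -0.1
```

Call:
{"op": "carry_out", "data": {
  "motion": [0,0,0,0,0,0,-1,0,0,0,0,0,0,-1,0,-0.01,0,0,0,0,-1,0,-0.025,0,0,0,0,-1,0,-0.035,0,0,0,0,-1]
}}

```text
t: 31.35
tool_pos: [0.4507, -0.2764, 0.1446]
orientation: [-0.522, 1.932, -1.924]
force: [0.2, -0.1, -0.9]
opening: 0.0306
```

Call:
{"op": "carry_out", "data": {
  "motion": [0,-0.035,0,0,0,0,-1,0,-0.03,0,0,0,0,-1,0,-0.01,0,0,0,0,-1,0,0,0,0,0,0,-1,0,0,0,0,0,0,-1]
}}

```text
t: 31.85
tool_pos: [0.4526, -0.2777, 0.2293]
orientation: [-0.516, 1.923, -1.928]
force: [0.1, -0.4, -2.0]
opening: 0.0305
```

```bash
python3 plan.py .4345 .1553 .21;python3 - <<'E'
from plant import imaging
import cv2
cv2.imwrite("pics/s6.png",imaging.read_camera("scene"))
E
```

```text
t 31.85 pos [ 0.4526 -0.2777  0.2293] q [-0.65 -0.06  1.69 -0.    1.5   0.4 ] F [ 0.1 -0.4 -2. ] open 0.0305
tool axes: x [-0.865 -0.501 -0.   ] y [ 0.002 -0.002 -1.   ] z [ 0.501 -0.865  0.003] jaw deg -59.93
dist [-0.0181  0.433  -0.0193] rot deg [-0.17  0.07 -0.02] rows 10
-0.0201, 0.0018, -0.0384 | -0.0, 0.0, -0.0
-0.0201, 0.0018, -0.0384 | -0.0, 0.0, -0.0
-0.0201, 0.0018, -0.0384 | -0.0, 0.0, -0.0
-0.0201, 0.0019, -0.0384 | -0.0, 0.0, -0.0
-0.0201, 0.0019, -0.0384 | -0.0, 0.0, -0.0
-0.0201, 0.0019, -0.0384 | -0.0, 0.0, -0.0
-0.0201, 0.0019, -0.0384 | -0.0, 0.0, -0.0
-0.0201, 0.0019, -0.0384 | -0.0, 0.0, -0.0
-0.0201, 0.0019, -0.0384 | -0.0, 0.0, -0.0
-0.0201, 0.0019, -0.0384 | -0.0, 0.0, -0.0
```

View pics/s6.png

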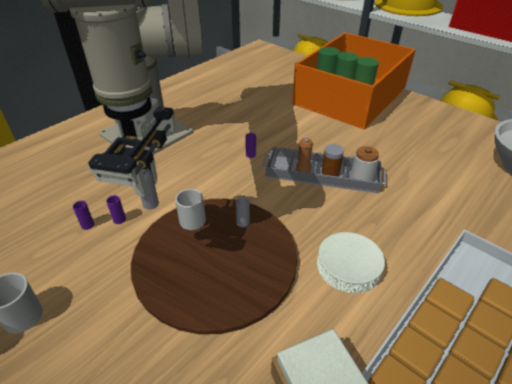

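The shaker is held at (148,188). The mill, pot and jar stand in the caddy, and the two empties are untouched.

Call:
{"op": "carry_out", "data": {
  "motion": [-0.01,0,-0.02,0,0,0,-1,-0.02,0,-0.038,0,0,0,-1,-0.02,0,-0.038,0,0,0,-1,-0.02,0,-0.038,0,0,0,-1,-0.02,0,-0.038,0,0,0,-1]
}}

```text
t: 32.4
tool_pos: [0.4393, -0.0806, 0.2178]
orientation: [-0.523, 1.943, -1.929]
force: [1.0, 0.7, -0.9]
opening: 0.0306
```

Call:
{"op": "carry_out", "data": {
  "motion": [-0.02,0,-0.038,0,0,0,-1,-0.02,0,-0.038,0,0,0,-1,-0.02,0,-0.038,0.2,0,0.2,-1,-0.02,0,-0.038,0.2,0,0.2,-1,-0.015,0,-0.028,0.2,0,0.2,-1]
}}

```text
t: 32.9
tool_pos: [0.426, 0.1318, 0.2082]
orientation: [-0.524, 1.941, -1.933]
force: [0.6, -0.0, -0.9]
opening: 0.0303
```

```bash
python3 plan.py .4345 .1553 .19
```

```text
t 32.9 pos [0.426  0.1318 0.2082] q [ 0.18 -0.27  1.92  0.    1.5   1.24] F [ 0.6 -0.  -0.9] open 0.0303
tool axes: x [-0.87  -0.493  0.012] y [-0.014  0.001 -1.   ] z [ 0.493 -0.87  -0.007] jaw deg -60.48
dist [ 0.0085  0.0235 -0.0182] rot deg [ 0.42 -0.48  0.68] rows 1
-0.0192, 0.0181, -0.0161 | 0.4, -0.5, 0.7
```

Call:
{"op": "carry_out", "data": {
  "motion": [-0.012,0.003,-0.008,0.2,-0.3,0.3,-1,-0.005,0.003,-0.003,0.1,-0.1,0.2,-1,-0.001,0.003,0,0,0,0,-1,0,0,0,0,0,0,-1,0,0,0,0,0,0,-1]
}}

```text
t: 33.4
tool_pos: [0.4315, 0.1529, 0.1912]
orientation: [-0.537, 1.932, -1.928]
force: [0.4, -0.8, -0.6]
opening: 0.0307
```

```bash
python3 plan.py .4345 .1553 .13
```

```text
t 33.4 pos [0.4315 0.1529 0.1912] q [ 0.23 -0.22  1.92  0.    1.46  1.27] F [ 0.4 -0.8 -0.6] open 0.0307
tool axes: x [-0.864 -0.503  0.015] y [-0.016 -0.002 -1.   ] z [ 0.503 -0.864 -0.006] jaw deg -59.77
dist [ 0.003   0.0024 -0.0612] rot deg [0.34 0.23 0.84] rows 2
-0.0024, 0.0306, -0.0001 | 0.2, 0.1, 0.4
-0.0021, 0.0306, -0.0002 | 0.2, 0.1, 0.4
```

Call:
{"op": "carry_out", "data": {
  "motion": [-0.003,0.012,0,0.2,0.2,0.4,-1,-0.001,0.02,0,0.1,0,0.3,-1,0,0.02,0,0,0,0,-1,0,0.012,0,0,0,0,-1,0,0.004,0,0,0,0,-1]
}}

```text
t: 33.9
tool_pos: [0.4367, 0.1504, 0.1228]
orientation: [-0.509, 1.93, -1.932]
force: [-0.1, 0.6, -1.6]
opening: 0.0308
```

```bash
python3 plan.py .4345 .1553 .085
```

```text
t 33.9 pos [0.4367 0.1504 0.1228] q [ 0.22 -0.17  1.99 -0.    1.31  1.28] F [-0.1  0.6 -1.6] open 0.0308
tool axes: x [-0.87  -0.494 -0.001] y [ 0.001 -0.001 -1.   ] z [ 0.494 -0.87   0.001] jaw deg -60.42
dist [-0.0022  0.0049 -0.0378] rot deg [-0.07 -0.42 -0.05] rows 1
-0.0005, 0.0378, -0.0053 | -0.1, -0.4, -0.1
```

Call:
{"op": "carry_out", "data": {
  "motion": [0,0.012,-0.004,0,-0.2,0,-1,0,0.012,0,0,0,0,-1,0,0.01,0,0,0,0,-1,0,0.006,0,0,0,0,-1,0,0.003,0,0,0,0,-1]
}}

```text
t: 34.4
tool_pos: [0.4357, 0.1538, 0.0778]
orientation: [-0.509, 1.928, -1.93]
force: [0.2, 0.2, -0.1]
opening: 0.0307
```

```bash
python3 plan.py .4345 .1553 .066
```

```text
t 34.4 pos [0.4357 0.1538 0.0778] q [ 0.23 -0.11  2.03 -0.    1.22  1.28] F [ 0.2  0.2 -0.1] open 0.0307
tool axes: x [-0.868 -0.496 -0.003] y [ 0.003 -0.    -1.   ] z [ 0.496 -0.868  0.002] jaw deg -60.27
dist [-0.0012  0.0015 -0.0118] rot deg [-0.1  -0.27 -0.16] rows 1
0.0004, 0.0118, -0.0019 | -0.1, -0.3, -0.2
```

Call:
{"op": "carry_out", "data": {
  "motion": [0,0.004,-0.001,0,-0.2,-0.1,-1,0,0.003,0,0,0,0,-1,0,0.002,0,0,0,0,-1,0,0.001,0,0,0,0,-1,0,0,0,0,0,0,-1]
}}

```text
t: 34.9
tool_pos: [0.4357, 0.155, 0.0673]
orientation: [-0.514, 1.925, -1.928]
force: [-0.5, -0.7, -0.0]
opening: 0.0302
```

```bash
python3 plan.py .4345 .1553 .066
```

```text
t 34.9 pos [0.4357 0.155  0.0673] q [ 0.23 -0.09  2.04 -0.    1.19  1.28] F [-0.5 -0.7 -0. ] open 0.0302
tool axes: x [-0.866 -0.5   -0.002] y [ 0.002 -0.001 -1.   ] z [ 0.5   -0.866  0.002] jaw deg -60.02
dist [-0.0012  0.0003 -0.0013] rot deg [-0.12 -0.02 -0.09] rows 1
0.0009, 0.0013, -0.0009 | -0.1, -0.0, -0.1
```

Call:
{"op": "carry_out", "data": {
  "motion": [0.0005,0.0015,0,0,0,-0.1,-1,0,0.0012,0,0,0,0,-1,0,0,0,0,0,0,-1,0,0,0,0,0,0,-1,0,0,0,0,0,0,-1]
}}

```text
t: 35.4
tool_pos: [0.4359, 0.1548, 0.0652]
orientation: [-0.514, 1.924, -1.929]
force: [-0.1, 0.3, -1.5]
opening: 0.0307
```

```bash
python3 plan.py .4345 .1553 .066;python3 - <<'E'
from plant import imaging
import cv2
cv2.imwrite("pics/s7.png",cv2.resize(imaging.read_camera("scene")[100:250,220:410],None,fx=4,fy=4))
E
```

```text
t 35.4 pos [0.4359 0.1548 0.0652] q [ 0.23 -0.09  2.04 -0.    1.19  1.28] F [-0.1  0.3 -1.5] open 0.0307
tool axes: x [-0.866 -0.5   -0.001] y [ 0.002 -0.002 -1.   ] z [ 0.5   -0.866  0.002] jaw deg -60.03
dist [-0.0014  0.0005  0.0008] rot deg [-0.14 -0.03 -0.07] rows 1
0.0010, -0.0008, -0.0011 | -0.1, -0.0, -0.1
```

View pics/s7.png

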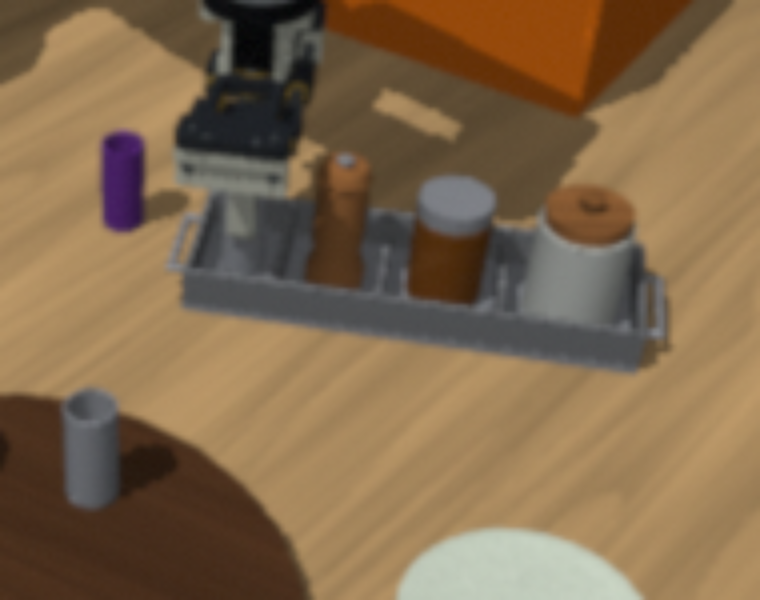

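Call:
{"op": "carry_out", "data": {
  "motion": [0.0005,0.0013,-0.0005,0,0,0,-1,0,0.0012,0,0,0,0,-1,0,0.001,0,0,0,0,-1,0,0,0,0,0,0,-1,0,0,0,0,0,0,-1]
}}

```text
t: 35.95
tool_pos: [0.4366, 0.1554, 0.0654]
orientation: [-0.511, 1.923, -1.928]
force: [-0.2, 1.1, -0.2]
opening: 0.0307
```

```bash
python3 plan.py .4345 .1553 .066
```

```text
t 35.95 pos [0.4366 0.1554 0.0654] q [ 0.23 -0.09  2.04 -0.    1.19  1.28] F [-0.2  1.1 -0.2] open 0.0307
tool axes: x [-0.866 -0.5   -0.003] y [ 0.005 -0.001 -1.   ] z [ 0.5   -0.866  0.003] jaw deg -60.01
dist [-0.0021 -0.0001  0.0006] rot deg [-0.19 -0.01 -0.2 ] rows 1
0.0019, -0.0006, -0.0010 | -0.2, -0.0, -0.2
```

The height stopped falling at 0.065 despite 3.5 mm commanded, so the shaker is on the floor. Release and rise.

Call:
{"op": "carry_out", "data": {
  "motion": [0,0,0,0,0,0,0.05,0,0,0,0,0,0,0.05,0,0,0,0,0,0,0.05,0,0,0,0,0,0,0.05,0,-0.01,0,0,0,0,0.05]
}}

```text
t: 36.45
tool_pos: [0.4356, 0.1552, 0.0743]
orientation: [-0.514, 1.924, -1.929]
force: [0.1, -0.3, -0.7]
opening: 0.0489
```

Call:
{"op": "carry_out", "data": {
  "motion": [0,-0.03,0,0,0,0,0.05,0,-0.04,0,0,0,0,0.05,0,-0.04,0,0,0,0,0.05,0,-0.035,0,0,0,0,0.05,0,-0.01,0,0,0,0,0.05]
}}

```text
t: 36.95
tool_pos: [0.4335, 0.155, 0.2368]
orientation: [-0.516, 1.925, -1.93]
force: [-0.4, 0.1, 0.4]
opening: 0.0489
```

Call:
{"op": "carry_out", "data": {
  "motion": [0.02,0,0.035,0,0,0,0.05,0.02,0,0.035,0,0,0,0.05,0.02,0,0.035,0,0,0,0.05,0.01,0,0.02,0,0,0,0.05,0,0,0,0,0,0,0.05]
}}

```text
t: 37.45
tool_pos: [0.4362, 0.0088, 0.2401]
orientation: [-0.514, 1.919, -1.925]
force: [-0.1, 0.9, 0.1]
opening: 0.0487
```

Call:
{"op": "carry_out", "data": {
  "motion": [0,0,0,0,0,0,0.05,0,0,0,0,0,0,0.05,0,0,0,0,0,0,0.05,0,0,0,0,0,0,0.05,0,0,0,0,0,0,0.05]
}}

```text
t: 37.95
tool_pos: [0.4355, 0.0117, 0.2389]
orientation: [-0.518, 1.92, -1.922]
force: [-0.3, 0.3, 0.6]
opening: 0.0487
```

```bash
python3 - <<'E'
from h import *
from plant import robot,models
for n in("scene","top"):
    im=imaging.read_camera(n); cv2.imwrite(f"pics/{n}_end.png",im)
    if n=="scene": cv2.imwrite("pics/s8.png",cv2.resize(im[100:250,220:410],None,fx=4,fy=4))
    for th,x0,z0 in(('open_jar',(42.3,-16.5),.018),('open_shaker',(51.8,-8.6),.018),('plates',(77.2,-1.4),0),('caddy',(54.06,21.66,20.95),0),('pot',(55.8,22.6),.006),('jar',(63.4,27),.006),('mill',(49.3,18.8),.006),('shaker',(43.6,15.5),.006)):
        for d in models.outline_of(n,th)[:3]:
            v,c=fit(th,{n:d['pixels'].astype(np.float32)},x0,z0)
            if c<.35: print(n,th,np.round(v,2),round(c,3))
print(robot.read_state()['t'])
E
```

```text
scene open_jar [ 42.3 -16.5] 0.04
scene open_shaker [51.79 -8.62] 0.058
scene plates [77.19 -1.25] 0.024
scene pot [55.83 22.75] 0.124
scene jar [63.31 27.39] 0.094
scene mill [49.21 18.9 ] 0.169
scene shaker [43.26 16.08] 0.24
top open_jar [ 42.18 -16.44] 0.047
top plates [77.21 -1.4 ] 0.023
top pot [55.7  22.72] 0.055
top jar [63.19 27.  ] 0.039
38.85
```

View pics/s8.png

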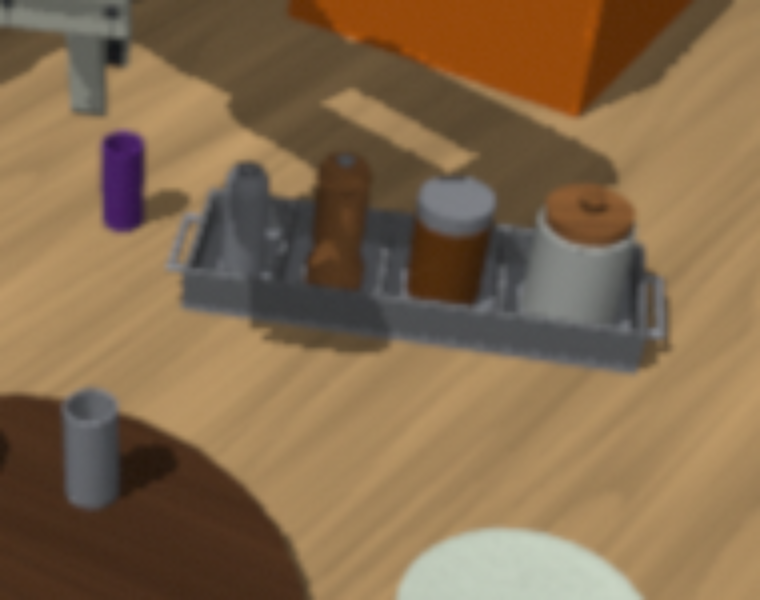

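View pics/top_end.png

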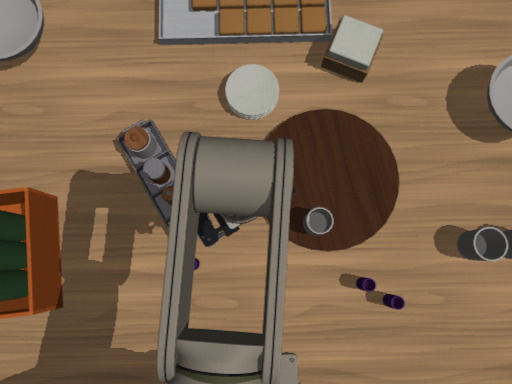

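All four stand upright in the caddy: shaker, mill, pot and jar at (248,215), (340,220), (452,240) and (585,255) in the crop. The empties and plates have not moved, and the arm is clear.

```bash
python3 -c "
from plant import robot
print(robot.close_job())"
```

```text
the job is handed in; nothing more can be done
None
```

All four closed condiments are in the caddy, and I handed the job in at about 39 s. I placed them widest first: sugar jar in the 88 mm cell, mustard jar in the 76 mm, pepper mill in the 66 mm and salt shaker in the 56 mm.

**Last checks:**
- **Condiments:** the last scene picture shows all four upright in their cells. Fits to the outlines put the jar, mustard jar and mill within about 5 mm of their cell centres. The shaker's fit was poor but places it in its own cell.
- **Bystanders:** the open jar, open shaker and plates came out within about 1–2 mm of where they started, which is within measuring error.
- **Arm:** it was clear of everything at the end. The highest wrist force I saw was about 20 N, as the mustard jar touched the floor of its cell.

**What disagreed or failed:**
- **Mill:** while I was setting it down, the tool drifted 8 mm and tilted 1°. I raised it a little, straightened and recentred it, and only then let go.
- **Top view at the end:** the arm hid the mill, the shaker and the open shaker there, so those were confirmed from the scene camera only.
- **Caddy:** I got no acceptable outline fit for it at the end. By eye it is in the same place in the scene pictures.

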